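# Move a mixing head to the free station with a drift and a twisting push

## Robot

A 7-joint arm with a two-finger parallel gripper is mounted at the origin on a cart in front of the work surface, level with it; the furniture and walls round the work are solid. World frame = base frame: x ahead of the robot, y to its left, z up, the work surface at z = 0. Lengths are in mm, angles in degrees, forces in N, time in s.
With the tool pointing down it reaches from about 425 to 950 mm from the base axis. Payload 16.7 kg.
Tool frame: the origin (TCP) lies midway between the tips of the shut fingers; the grasp point (between the pads) lies 19 mm behind it (manip.tcp_to_grasp is the distance from the TCP to the grasp point, in mm); z points along the fingers, y is the direction in which the jaws open and shut (so a half turn about z gives the same grasp; the last joint's range is limited). The gripper opens to 94 mm and grips with 3 to 60 N. Pads are 16 mm wide; open, the fingers measure 119 mm over their backs; the gripper's body (75 mm by 177 mm) begins 78 mm behind the grasp point.
Start: joints at [34.979, 24.414, 4.234, 92.017, -1.954, 63.644, -3.845], TCP at [489.224, -465.009, 205.467] pointing down, gripper open.
Joint ranges: [-163.25, 163.25], [-28.42, 122.38], [-70.27, 78.77], [12.13, 141.07], [-58.53, 238.53], [9.26, 117.41], [-156.51, 156.51]. Speed limits (degrees/s): [108.29, 108.29, 136.94, 136.94, 172.46, 172.46, 172.46].

## Interface

Orientations are given as a 3x3 rotation matrix whose columns are the frame's x, y, z axes.
In Python, from cell import manip gives the robot as it stands.
- The arm moves only by the tool servo_tool, never from a script. Its argument "plan" is a list of rows, each an object of numbers: "jaw": the opening in per cent of the stroke, from 0 (shut) to 100 (fully open); "dx", "dy", "dz": the shift along the world's x, y, z in mm; "spin": the turn about the world's z in degrees. In form: [{"jaw": .., "dx": .., "dy": .., "dz": .., "spin": ..}, ...]. A call has exactly 10 rows; each row is the pose to reach, as a shift and turn from the pose commanded when the call began; what a row does not reach only later rows make up. A row lasts 1/10 s, in which the tool goes at most 50 mm and 8.59 degrees, less where a joint would pass 70% of its speed; a pose out of reach is approached as far as the arm can. A call with a gripper value outside its range is refused whole. The fingers move at their own pace and stop on an object; "force" is the grip in N (left out, the last holds). Time passes only in rows, so rows that repeat a pose let the fingers close, or fill a call up. It gives the time, the measured TCP pose, the force and the opening at its end, in the units of the state.
- manip.get_state(): the state, without advancing time (a new reading comes with each control period).
- manip.camera(name): name is "scene" or "top"; returns a dict with "pixels" (480x640x3 uint8, red, green, blue), "fx", "fy", "cx", "cy" (pixels), "dist" ([k1, k2, p1, p2, k3] as OpenCV has them; the pictures are not rectified), "pose" (4x4, takes a point from camera to world coordinates). Camera axes: x right, y down, z forward; pixel columns grow to the right and rows downward; lengths in mm; the calibration is good to about 2 mm. A picture is of the moment at which its call begins. There is no depth.
- manip.hand_in(): hands the job in, once; it reports no verdict.
The state is a dict: "clock": time; "joint_positions": joint angles; "joint_vel": joint speeds; "tau": joint torques, N m; "tool_pos": TCP position; "tool_rot": TCP orientation; "ft_force": force on the tool from outside, world axes, zero at the start; "torque": the same for the moment, N m; "grip_width": finger opening in mm.
Only numpy, scipy, OpenCV 4.12 (cv2) and the standard library are available. Lean on these libraries where they do the work, as an engineer would, in place of code of your own. Each camera call takes 0.05 s, during which the arm holds its last target.

## Task

Move the mixing head with the blue band to the mixing station that stands empty. Free it first by driving the red-handled drift through the slot under its socket, from the station's left, until the wedge alone has lifted the head clear, and leave the drift in there; then take the head out and seat it fully home in the empty socket with a push and a clockwise twist. Leave the head with the orange band and the other things on the bench as they are, and let go of everything.

Things in the scene. Friction and masses are not known exactly. Their poses are not given: they have to be found in the camera images.
- station_a_socket: Tilted socket of the station that holds the blue-banded head (three like stations stand side by side in any order, screwed down, base 110x96 mm). z: socket axis, out of the mouth, leaning 30 deg from vertical to the station's front; y: level, to its left; x: back and up. Origin: on the axis where the foot of a fully home head lies, 80 mm above the bench.
- station_a_slot (a point): Left mouth of the slot, middle of its steel floor, at (0,22,-14) mm in station_a_socket, same axes. The slot runs right through along y, 24 mm wide (x), 38 mm high, between cheeks (y -22 to 22). The floor goes on as a tongue to y=+70, with low side walls. As another station may stand close on the left, lower the drift's tip onto the tongue from above, then push along -y.
- station_c_socket: Tilted socket of the station that is empty at the start, like station_a_socket in every way, with the same frame and sizes. A head is home when its frame equals this one (its foot at the origin), or is half a turn about z from it.
- station_c_rim (a point): Middle of the cup's rim, 80 mm up the axis; cup outer radius 36, inner 32, bore below tapered. Two spiral grooves in the cup guide the lugs: enter straight with the head turned +0.63 rad (anticlockwise from above) from home until the foot is at z=12 mm, then 12 mm down while turning 0.63 rad clockwise, in proportion. Rubber-faced ribs hold a head that is not pushed and turned.
- station_c_seat (a point): Origin of station_c_socket: where the foot of a fully home head lies.
- station_b_seat (a point): The same point of the station with the orange-banded head; an obstacle, with its head it rises to about 0.2 m.
- blue_head_grip (a point): Mixing head with blue band, 118 mm long, 0.2 to 0.33 kg. This point: on its axis, 103 mm above the foot, in the white grip block (66 to 118 mm above the foot), 24x36 mm. Own z: foot to grip. The flats 24 mm apart face along own x turned -0.315 rad (clockwise from above). The head is the same after half a turn. At the start it is home in station_a_socket.
- blue_head_flange (a point): Middle of the head's dark flange (radius 20, 10 mm thick), 63 mm above the foot; here two lugs 8 mm thick stick out along own y to radius 30. Axes as blue_head_grip.
- blue_head_foot (a point): Foot of the blue-banded head: on its axis at the end of the smooth steel shank, radius 8 mm at the foot, tapering up to 12 mm. Axes as blue_head_grip.
- orange_head_grip (a point): The same point of the orange-banded head, alike but for its band, home in the third station, where it must stay.
- drift_grip (a point): Drift: steel wedge with a red handle, 0.27 kg, flat base 18 mm wide lying on the bench. Own x to the thin tip, z up. This point: middle of the handle (36 long, 18 wide, top 76 mm above the base), 54 mm above the base. The tip is 156 mm ahead of it.
- drift_tip (a point): Tip of the drift, at base level on its middle line; axes as drift_grip. The blade is 4 mm high here, rising evenly to 30 mm at 73 mm behind the tip, then flat. Once the tip is 76 to 90 mm past the socket's axis, base on the slot's floor, the flat lifts the head by 16 mm and keeps it there.
- beaker: Glass beaker, 55 mm wide, 70 mm high, loose bystander; origin at its base.
- tip_box_0: Box of tips with open lid, 82x118x78 mm, loose bystander; origin at its base.
There are look-alikes about, which are no part of the job. Leave any yellow look-alike of the part that bears blue_head_grip alone.

How it is judged (in metres and radians):
On the way, in this order (a step that is already met when the one before it is completed fails the run):
1. the drift is through the slot from the left and it alone has lifted the blue-banded head off its seat, by over 13 mm (y of drift_tip in the frame of station_a_socket below -0.05 m and x of drift_tip in the frame of station_a_socket between -0.015 and 0.015 m and z of blue_head_foot in the frame of station_a_socket between 0.013 and 0.024 m and contact force between the fingers and blue_head below 0.5 N), for 0.2 s.
2. the blue-banded head is out of its socket (z of blue_head_foot in the frame of station_a_socket above 0.065 m), for 0.05 s.
At the end, for the whole second after the job is handed in: Blue-banded head home in the once empty socket: foot within 4 mm of the seat, axis within 2.6 deg, turn within 5.7 deg of home. Drift still through the first station's slot, tip 40 mm or more past the axis. Orange-banded head within 10 mm of its start. All at rest (distance between blue_head_foot and station_c_seat below 0.004 m and angle between the z axis of blue_head_foot and the z axis of station_c_socket, either way round below 0.045 rad and angle between the x axis of blue_head_foot and the x axis of station_c_socket, either way round below 0.1 rad and y of drift_tip in the frame of station_a_socket below -0.04 m and x of drift_tip in the frame of station_a_socket between -0.018 and 0.018 m and angle between the x axis of drift_tip and the y axis of station_a_socket, either way round below 0.2 rad and linear speed of each of blue_head, drift below 0.02 m/s and distance of orange_head_grip from where it was at the start of the episode below 0.01 m); the robot touches nothing.
It fails at once if the orange-banded head is pulled up or shifted by over 20 mm (distance of orange_head_grip from where it was at the start of the episode above 0.02 m).
It fails at once if the beaker or the tip box is shifted by over 30 mm (distance of any of beaker, tip_box_0 from where it was at the start of the episode above 0.03 m).
It also fails if it takes over 64 s, if anything falls off the work surface, if the arm or the gripper's body presses on something with over 40 N, if the wrist force passes 120 N, or if a joint passes its speed limit or range.

## Working session

There is one attempt and no reset: what is moved stays moved. The work goes in short steps, Python scripts to look and compute and a tool call to move; the robot and the scene stay as the last step left them, time stands still between calls to the robot, and variables do not carry over. Pictures are saved under pics/ and viewed, and the job is handed in when it is done.

Besides the shell and the picture viewer there is one more tool, called as name(argument=value, ...), one argument or row to a line, values as JSON. servo_tool: Moves the arm, as the interface text tells. Its arguments: {"type":"object","properties":{"plan":{"type":"array"},"force":{"type":"number"}},"required":["plan"]}

```bash
ls; mkdir -p pics; cat > h.py <<'E'
import numpy as np, cv2
from cell import manip
def snap(n,tag):
    c=manip.camera(n); cv2.imwrite(f'pics/{tag}.png',c['pixels'][:,:,::-1]); np.savez(f'pics/{tag}.npz',**{k:np.array(v) for k,v in c.items()}); return c
E
python3 - <<'E'
from h import *
s=manip.get_state(); print(s); print(manip.tcp_to_grasp)
for n in('scene','top'):
    c=snap(n,n+'0'); print(n,{k:c[k] for k in c if k!='pixels'})
E
```

```text
pics
{'clock': 0.0, 'joint_positions': array([34.97819637, 24.44911552,  4.23127398, 92.05160032, -1.95520891,
       63.64404793, -3.84382674]), 'joint_vel': array([-0.08936466,  0.01928698,  0.04483378,  0.02161982,  0.00407423,
       -0.00390011, -0.0727473 ]), 'tau': array([ 1.03340484e-03, -9.35822797e+01,  3.66782203e+00, -4.54176772e+01,
       -4.87352000e-02,  2.05069041e-02,  1.27726166e-04]), 'tool_pos': array([ 488.93877108, -464.7289745 ,  204.78674808]), 'tool_rot': array([[ 6.88931271e-01,  7.24826029e-01, -9.65395420e-04],
       [ 7.24826668e-01, -6.88930785e-01,  8.21080832e-04],
       [-6.99498659e-05, -1.26541261e-03, -9.99999197e-01]]), 'ft_force': array([-0.00377376, -0.70035935, -0.24605881]), 'torque': array([-0.04635871, -0.00989256, -0.01494209]), 'grip_width': 93.80269994216007}
18.8
scene {'fx': 447.15378539176766, 'fy': 447.15378539176766, 'cx': 327.42707567918706, 'cy': 248.44375320813194, 'dist': array([-0.02874838,  0.        ,  0.        ,  0.        ,  0.        ]), 'pose': array([[-2.58087622e-01, -4.14566871e-01,  8.72654049e-01,
        -5.94913336e+02],
       [-9.65913447e-01,  9.19775508e-02, -2.41973849e-01,
         2.84600049e+02],
       [ 2.00497595e-02, -9.05358735e-01, -4.24173982e-01,
         6.09100156e+02],
       [ 0.00000000e+00,  0.00000000e+00,  0.00000000e+00,
         1.00000000e+00]])}
top {'fx': 602.8533902937941, 'fy': 602.8533902937941, 'cx': 321.43810343492896, 'cy': 238.78705687423377, 'dist': array([-0.0151299,  0.       ,  0.       ,  0.       ,  0.       ]), 'pose': array([[-1.00197865e-02, -9.79408353e-01,  2.01640476e-01,
         1.40761585e+02],
       [-9.99942762e-01,  1.05705090e-02,  1.65458761e-03,
        -2.35075368e+01],
       [-3.75195940e-03, -2.01612356e-01, -9.79458208e-01,
         1.47716643e+03],
       [ 0.00000000e+00,  0.00000000e+00,  0.00000000e+00,
         1.00000000e+00]])}
```

```bash
python3 - <<'E'
import cv2,numpy as np
t=cv2.imread('pics/top0.png'); s=cv2.imread('pics/scene0.png')
cv2.imwrite('pics/c1.png',cv2.resize(t[155:275,140:300],None,fx=5,fy=5,interpolation=cv2.INTER_CUBIC))
cv2.imwrite('pics/c2.png',cv2.resize(t[155:275,320:520],None,fx=4,fy=4,interpolation=cv2.INTER_CUBIC))
cv2.imwrite('pics/c3.png',cv2.resize(s[200:340,160:350],None,fx=4,fy=4,interpolation=cv2.INTER_CUBIC))
E
cat >> h.py <<'E'
from scipy.optimize import least_squares
def load(tag): return np.load(f'pics/{tag}.npz')
def proj(c,P):
    P=np.atleast_2d(P).astype(float); W=np.linalg.inv(np.array(c['pose'])); 
    K=np.array([[c['fx'],0,c['cx']],[0,c['fy'],c['cy']],[0,0,1]],float)
    r,_=cv2.Rodrigues(W[:3,:3]); return cv2.projectPoints(P,r,W[:3,3],K,np.array(c['dist'],float))[0][:,0]
def backproj(c,uv,z):
    K=np.array([[c['fx'],0,c['cx']],[0,c['fy'],c['cy']],[0,0,1]],float)
    n=cv2.undistortPoints(np.array(uv,float).reshape(-1,1,2),K,np.array(c['dist'],float))[:,0]
    T=np.array(c['pose']); d=np.c_[n,np.ones(len(n))]@T[:3,:3].T; o=T[:3,3]
    return o+d*((z-o[2])/d[:,2])[:,None]
def contour(c,fn,roi,k=4):
    x0,y0,x1,y1=roi; im=np.ascontiguousarray(c['pixels'][y0:y1,x0:x1])
    im=cv2.resize(im,None,fx=k,fy=k,interpolation=cv2.INTER_CUBIC).astype(float)
    m=fn(im[:,:,0],im[:,:,1],im[:,:,2]).astype(np.uint8)
    n,l,st,_=cv2.connectedComponentsWithStats(m); i=1+np.argmax(st[1:,4]); m=(l==i).astype(np.uint8)
    cs,_=cv2.findContours(m,cv2.RETR_EXTERNAL,cv2.CHAIN_APPROX_NONE); q=max(cs,key=len)[:,0]
    h=cv2.convexHull(q)[:,0]
    # dense points along hull
    return (np.array(q,float)+.5)/k-.5+[x0,y0], (np.array(h,float)+.5)/k-.5+[x0,y0]
def hulldist(hm,pts):
    h=cv2.convexHull(hm.astype(np.float32))
    return np.array([cv2.pointPolygonTest(h,(float(p[0]),float(p[1])),True) for p in pts])
def Rz(a): return np.array([[np.cos(a),-np.sin(a),0],[np.sin(a),np.cos(a),0],[0,0,1]])
S0=np.array([[np.cos(np.pi/6),0,-.5],[0,1,0],[.5,0,np.cos(np.pi/6)]])
def sock(p,P): # p=x,y,yaw(rad)
    return np.array([p[0],p[1],80])+np.atleast_2d(P)@(Rz(p[2])@S0).T
def circ(r,z,n=60):
    a=np.linspace(0,2*np.pi,n); return np.c_[r*np.cos(a),r*np.sin(a),0*a+z]
blue=lambda r,g,b:(b>r+35)&(b>g+20)
red=lambda r,g,b:(r>g+70)&(r>b+70)
E
python3 - <<'E'
from h import *
t=load('top0');s=load('scene0')
qt,ht=contour(t,blue,(195,160,260,220)); qs,hs=contour(s,blue,(225,210,268,250))
print(len(ht),len(hs),cv2.minEnclosingCircle(ht.astype(np.float32)),hs.min(0),hs.max(0))
print(backproj(t,[ht.mean(0)],149))
def f(p,use):
    P=np.r_[sock((p[0],p[1],0.02),circ(36,80)),sock((p[0],p[1],0.02),circ(36,80-p[2]))]
    r=[]
    if 't' in use:r.append(hulldist(proj(t,P),ht))
    if 's' in use:r.append(hulldist(proj(s,P),hs))
    return np.concatenate(r)
for use in('t','s','ts'):
    o=least_squares(f,[600,230,15],args=(use,),diff_step=1e-4,loss='soft_l1',x_scale=[1,1,1]); print(use,o.x,np.abs(o.fun).mean())
# red
rt,rh=contour(t,red,(145,220,185,255)); rs,rsh=contour(s,red,(170,265,210,295))
def g(p):
    B=np.array([[a*18,b*9,z] for a in(-1,1) for b in(-1,1) for z in(p[3],76)]);P=B@Rz(p[2]).T+[p[0],p[1],0]
    return np.r_[hulldist(proj(t,P),rh),hulldist(proj(s,P),rsh)]
x0=backproj(t,[rh.mean(0)],60)[0]
for y in(-1.9,-1.7):
  o=least_squares(g,[x0[0],x0[1],y,32],diff_step=1e-4,loss='soft_l1'); print(o.x,np.abs(o.fun).mean())
  p=o.x; print('tip',proj(t,np.array([156,0,0])@Rz(p[2]).T+[p[0],p[1],0]),proj(s,np.array([156,0,0])@Rz(p[2]).T+[p[0],p[1],0]))
E
```

```text
40 20 ((224.74453735351562, 190.05935668945312), 16.26528549194336) [232.125 218.625] [267.375 246.875]
[[531.36467312 200.00410551 149.        ]]
t [568.17403564 201.09923557  16.40265221] 0.2344098999233669
s [563.8622342  200.88956423  27.0810404 ] 1.6260877034665655
ts [566.87082096 201.43294062  26.39170946] 0.8323981168113934
[440.49848238 351.61244753  -2.1288042   36.76471095] 0.7842556414421481
tip [[224.68409971 274.23772233]] [[248.66671443 309.20000083]]
[441.071169   351.45299202  -2.07574214  36.48720099] 0.7762706771962893
tip [[226.50877718 271.13541202]] [[250.10089843 307.33725445]]
```

```bash
python3 - <<'E'
from h import *
t=load('top0');s=load('scene0')
qt,ht=contour(t,blue,(195,160,260,220)); qs,hs=contour(s,blue,(225,205,260,250)); hs=hs[(hs[:,1]>222)&(hs[:,0]<259)]
def f(p,use):
    P=np.r_[sock((p[0],p[1],0.02),circ(36,80)),sock((p[0],p[1],0.02),circ(36,80-p[2]))]
    r=[]
    if 't' in use:r.append(hulldist(proj(t,P),ht))
    if 's' in use:r.append(hulldist(proj(s,P),hs))
    return np.concatenate(r)
for use in('t','s','ts'):
    o=least_squares(f,[568,201,15],args=(use,),diff_step=1e-4,loss='soft_l1'); print(use,o.x,np.abs(o.fun).mean())
def hull_ov(c,P,img,k,roi,col):
    q=cv2.convexHull(proj(c,P).astype(np.float32))[:,0]; q=((q-[roi[0],roi[1]]+.5)*k-.5)
    cv2.polylines(img,[np.round(q*8).astype(int)],True,col,1,cv2.LINE_AA,3)
rt,rh=contour(t,red,(145,220,185,255)); rs,rsh=contour(s,red,(170,265,210,295))
print(rh.min(0),rh.max(0),rsh.min(0),rsh.max(0))
def Q(p): return np.array([[a*18,b*9,z] for a in(-1,1) for b in(-1,1) for z in(p[3],76)])@Rz(p[2]).T+[p[0],p[1],0]
def T(p): return np.array([[156,0,2]])@Rz(p[2]).T+[p[0],p[1],0]
def g(p):
    return np.r_[hulldist(proj(t,Q(p)),rh),hulldist(proj(s,Q(p)),rsh),3*(proj(t,T(p))-[229.3,263.7]).ravel(),3*(proj(s,T(p))-[251.8,302.5]).ravel()]
o=least_squares(g,[441,351,-1.95,32],diff_step=1e-4,loss='soft_l1'); p=o.x;print(o.x,np.degrees(p[2]),np.abs(o.fun).mean(),o.fun[-4:]/3)
k=5;img=cv2.resize(t['pixels'][220:280,145:240][:,:,::-1],None,fx=8,fy=8,interpolation=cv2.INTER_CUBIC)
hull_ov(t,Q(p),img,8,(145,220),(0,255,0))
BL=lambda p:np.array([[x,b*9,z] for x in(156,83,-18) for b in(-1,1) for z in((0,4) if x==156 else (0,30))])@Rz(p[2]).T+[p[0],p[1],0]
hull_ov(t,BL(p),img,8,(145,220),(255,255,0)); cv2.imwrite('pics/o1.png',img)
img=cv2.resize(s['pixels'][265:315,175:265][:,:,::-1],None,fx=8,fy=8,interpolation=cv2.INTER_CUBIC)
hull_ov(s,Q(p),img,8,(175,265),(0,255,0));hull_ov(s,BL(p),img,8,(175,265),(255,255,0)); cv2.imwrite('pics/o2.png',img)
E
```

```text
t [568.17261611 201.09941504  16.41243465] 0.23438678962981835
s [561.34957536 202.49240488  22.82396447] 0.08177314923637732
ts [567.02207967 201.72167695  25.7841213 ] 0.36808496826754056
[157.125 230.375] [171.875 241.125] [182.375 271.125] [198.125 288.625]
[441.87683457 352.70836982  -1.95336705  36.13941513] -111.9196878450272 0.9037183987950114 [0.03204127 0.08406774 0.24935237 0.05776012]
```

```bash
cat >> h.py <<'E'
def ov(c,p,roi,k,fn,L=23,lift=0,extra=None):
    x0,y0,x1,y1=roi; img=cv2.resize(np.ascontiguousarray(c['pixels'][y0:y1,x0:x1][:,:,::-1]),None,fx=k,fy=k,interpolation=cv2.INTER_CUBIC)
    def pl(P,col,closed=True):
        q=(proj(c,P)-[x0,y0]+.5)*k-.5; cv2.polylines(img,[np.round(q*8).astype(int)],closed,col,1,cv2.LINE_AA,3)
    pl(sock(p,circ(36,80)),(0,255,0));pl(sock(p,circ(32,80)),(0,255,0));pl(sock(p,circ(36,80-L)),(0,255,255))
    pl(sock(p,[[-12,22,-14],[-12,70,-14],[12,70,-14],[12,22,-14]]),(0,0,255))
    cv2.imwrite(fn,img)
E
python3 - <<'E'
from h import *
t=load('top0');s=load('scene0')
p=(567,201.7,0.02)
ov(t,p,(195,160,260,215),10,'pics/o3.png'); ov(s,p,(215,205,275,280),8,'pics/o4.png')
E
python3 - <<'E'
from h import *
t=load('top0');s=load('scene0')
tp=lambda l:[[(u+.5)/10-.5+195,(v+.5)/10-.5+160] for u,v in l]
c=backproj(t,tp([(190,90),(565,66),(577,478),(200,497)]),8); print(c.round(1))
for a,b in((0,1),(3,2),(3,0),(2,1)):
    d=c[b]-c[a]; print(np.degrees(np.arctan2(d[1],d[0])),np.linalg.norm(d))
qt,ht=contour(t,blue,(195,160,260,220)); qs,hs=contour(s,blue,(225,205,260,250)); hs=hs[(hs[:,1]>222)&(hs[:,0]<259)]
def f(p,use,yaw):
    P=np.r_[sock((p[0],p[1],yaw),circ(36,80)),sock((p[0],p[1],yaw),circ(36,80-p[2]))]
    r=[]
    if 't' in use:r.append(hulldist(proj(t,P),ht)/len(ht))
    if 's' in use:r.append(hulldist(proj(s,P),hs)/len(hs))
    return np.concatenate(r)
for use in('t','s','ts'):
  for yaw in(.05,):
    o=least_squares(f,[568,201,22],args=(use,yaw),diff_step=1e-4); print(use,o.x,np.abs(o.fun).mean())
p=(o.x[0],o.x[1],.05)
ov(t,p,(195,160,260,215),10,'pics/o3.png',o.x[2]); ov(s,p,(215,205,275,280),8,'pics/o4.png',o.x[2])
E
```

```text
[[629.2 252.6   8. ]
 [634.5 156.8   8. ]
 [525.9 152.3   8. ]
 [522.  247.2   8. ]]
-86.84074564528686 95.87833140286216
-87.66522677640789 94.9713000331418
2.8639460768917435 107.37475436575139
2.384600227600049 108.74984895898375
t [568.15917139 202.24200857  16.11780428] 0.005936080605418394
s [561.27832139 203.58110972  22.87544212] 0.004296659677644452
ts [566.7577347  202.88391708  26.6518597 ] 0.010310488427178096
```

servo_tool(
  plan=[
    {"jaw":100,"dx":0,"dy":0,"dz":45,"spin":0},
    {"jaw":100,"dx":0,"dy":20,"dz":80,"spin":8},
    {"jaw":100,"dx":-5,"dy":70,"dz":80,"spin":16},
    {"jaw":100,"dx":-10,"dy":120,"dz":80,"spin":24},
    {"jaw":100,"dx":-15,"dy":170,"dz":80,"spin":32},
    {"jaw":100,"dx":-15,"dy":220,"dz":80,"spin":40},
    {"jaw":100,"dx":-15,"dy":270,"dz":80,"spin":48},
    {"jaw":100,"dx":-15,"dy":320,"dz":80,"spin":56},
    {"jaw":100,"dx":-15,"dy":370,"dz":80,"spin":64},
    {"jaw":100,"dx":-15,"dy":420,"dz":80,"spin":72},
  ],
)

```text
clock: 1.1
tool_pos: [473.6, -43.9, 285.5]
tool_rot: [[-0.481, 0.877, 0.0], [0.877, 0.481, -0.0], [-0.0, -0.0, -1.0]]
ft_force: [1.4, 0.2, 0.8]
grip_width: 93.9
```

servo_tool(
  plan=[
    {"jaw":100,"dx":-4,"dy":50,"dz":0,"spin":5},
    {"jaw":100,"dx":-8,"dy":100,"dz":0,"spin":10},
    {"jaw":100,"dx":-12,"dy":150,"dz":0,"spin":15},
    {"jaw":100,"dx":-16,"dy":199,"dz":0,"spin":20},
    {"jaw":100,"dx":-20,"dy":248,"dz":0,"spin":25},
    {"jaw":100,"dx":-24,"dy":297,"dz":0,"spin":30},
    {"jaw":100,"dx":-28,"dy":346,"dz":0,"spin":35},
    {"jaw":100,"dx":-33,"dy":394,"dz":0,"spin":39.6},
    {"jaw":100,"dx":-33.5,"dy":397,"dz":-45,"spin":39.6},
    {"jaw":100,"dx":-33.5,"dy":397,"dz":-90,"spin":39.6},
  ],
)

```text
clock: 2.1
tool_pos: [440.2, 353.5, 194.7]
tool_rot: [[-0.929, 0.371, 0.001], [0.371, 0.929, 0.002], [-0.0, 0.002, -1.0]]
ft_force: [1.3, -0.7, -0.8]
grip_width: 94.1
```

```bash
python3 - <<'E'
from h import *
s=manip.get_state(); print(s['clock'],s['tool_pos'],s['tool_rot'].round(3),s['joint_positions'].round(0))
snap('top','top1');snap('scene','scene1')
t=load('top1');s=load('scene1')
a=t['pixels'][130:290,100:300][:,:,::-1]; cv2.imwrite('pics/t1c.png',cv2.resize(a,None,fx=4,fy=4,interpolation=cv2.INTER_CUBIC))
a=t['pixels'][155:245,420:540][:,:,::-1]; cv2.imwrite('pics/t1d.png',cv2.resize(a,None,fx=6,fy=6,interpolation=cv2.INTER_CUBIC))
E
```

```text
2.1 [440.16839069 353.47835111 194.65454426] [[-0.929  0.371  0.001]
 [ 0.371  0.929  0.002]
 [-0.     0.002 -1.   ]] [-13.  19. -39. 105.  13.  61.  11.]
```

servo_tool(
  plan=[
    {"jaw":100,"dx":0,"dy":0,"dz":-45,"spin":0},
    {"jaw":100,"dx":0,"dy":0,"dz":-90,"spin":0},
    {"jaw":100,"dx":0,"dy":0,"dz":-130,"spin":0},
    {"jaw":100,"dx":0,"dy":0,"dz":-150,"spin":0},
    {"jaw":100,"dx":0,"dy":0,"dz":-158,"spin":0},
    {"jaw":0,"dx":0,"dy":0,"dz":-158,"spin":0},
    {"jaw":0,"dx":0,"dy":0,"dz":-158,"spin":0},
    {"jaw":0,"dx":0,"dy":0,"dz":-158,"spin":0},
    {"jaw":0,"dx":0,"dy":0,"dz":-158,"spin":0},
    {"jaw":0,"dx":0,"dy":0,"dz":-158,"spin":0},
  ],
  force=8,
)

```text
clock: 3.2
tool_pos: [441.1, 351.4, 38.2]
tool_rot: [[-0.927, 0.374, 0.001], [0.374, 0.927, 0.0], [-0.001, 0.001, -1.0]]
ft_force: [0.8, 0.1, 0.4]
grip_width: 57.4
```

```bash
python3 - <<'E'
from h import *
s=manip.get_state(); print(s['clock'],s['tool_pos'],s['ft_force'],s['grip_width'])
snap('scene','scene2');s=load('scene2')
a=s['pixels'][200:340,130:300][:,:,::-1]; cv2.imwrite('pics/s2c.png',cv2.resize(a,None,fx=4,fy=4,interpolation=cv2.INTER_CUBIC))
E
```

```text
3.2 [441.06716723 351.39094309  38.1815924 ] [0.80072575 0.07844903 0.42646966] 57.37683952976639
```

servo_tool(
  plan=[
    {"jaw":0,"dx":0,"dy":0,"dz":0,"spin":0},
    {"jaw":0,"dx":0,"dy":0,"dz":0,"spin":0},
    {"jaw":0,"dx":0,"dy":0,"dz":0,"spin":0},
    {"jaw":0,"dx":0,"dy":0,"dz":0,"spin":0},
    {"jaw":0,"dx":0,"dy":0,"dz":-1,"spin":0},
    {"jaw":0,"dx":-4.6,"dy":1.8,"dz":-0.8,"spin":0},
    {"jaw":0,"dx":-9.2,"dy":3.7,"dz":-0.5,"spin":0},
    {"jaw":0,"dx":-13.8,"dy":5.5,"dz":-1,"spin":0},
    {"jaw":0,"dx":-18.3,"dy":7.4,"dz":-1.5,"spin":0},
    {"jaw":0,"dx":-18.3,"dy":7.4,"dz":-1.5,"spin":0},
  ],
  force=6,
)

```text
clock: 4.25
tool_pos: [421.8, 359.3, 36.2]
tool_rot: [[-0.928, 0.373, 0.0], [0.373, 0.928, 0.0], [-0.0, 0.0, -1.0]]
ft_force: [-0.7, 0.4, 4.2]
grip_width: 36.0
```

```bash
python3 - <<'E'
from h import *
s=manip.get_state(); print(s['clock'],s['tool_pos'],s['ft_force'],s['grip_width'])
snap('scene','scene3');s=load('scene3')
a=s['pixels'][220:320,130:270][:,:,::-1]; cv2.imwrite('pics/s3c.png',cv2.resize(a,None,fx=5,fy=5,interpolation=cv2.INTER_CUBIC))
E
```

```text
4.25 [421.7633526  359.30329134  36.218134  ] [-0.71557279  0.3956893   4.23216784] 36.022174158326656
```

```bash
python3 - <<'E'
from h import *
t=load('top0')
f=lambda u,v:[(u+.5)/4-.5+320,(v+.5)/4-.5+155]
c=backproj(t,[f(60,84),f(210,70),f(230,236),f(78,249)],8);print(c.round(1))
for a,b in((0,1),(3,2)):
    d=c[b]-c[a]; print(np.degrees(np.arctan2(d[1],d[0])),np.linalg.norm(d))
print('bluebox',backproj(t,[(234,158),(287,169)],0),'spray',backproj(t,[(340,122),(375,125)],0))
E
```

```text
[[ 606.8  -56.2    8. ]
 [ 615.1 -151.8    8. ]
 [ 506.2 -161.4    8. ]
 [ 498.8  -65.9    8. ]]
-85.06950989600656 95.95530631650963
-85.59658774269278 95.75536086423396
bluebox [[659.72903985 202.06036344   0.        ]
 [628.49300172  65.45159501   0.        ]] spray [[ 755.1555264   -72.51212539    0.        ]
 [ 745.81976516 -163.49324672    0.        ]]
```

servo_tool(
  plan=[
    {"jaw":0,"dx":0,"dy":0,"dz":0,"spin":0},
    {"jaw":0,"dx":0,"dy":0,"dz":0,"spin":0},
    {"jaw":0,"dx":0,"dy":0,"dz":40,"spin":0},
    {"jaw":0,"dx":0,"dy":0,"dz":85,"spin":3},
    {"jaw":0,"dx":0,"dy":0,"dz":130,"spin":6},
    {"jaw":0,"dx":0,"dy":0,"dz":175,"spin":10},
    {"jaw":0,"dx":10,"dy":-20,"dz":215,"spin":14},
    {"jaw":0,"dx":30,"dy":-64,"dz":220,"spin":18},
    {"jaw":0,"dx":52,"dy":-108,"dz":220,"spin":22},
    {"jaw":0,"dx":73,"dy":-152,"dz":220,"spin":26.6},
  ],
  force=55,
)

```text
clock: 5.3
tool_pos: [495.8, 204.7, 256.1]
tool_rot: [[-0.996, -0.084, 0.0], [-0.084, 0.996, -0.0], [-0.0, -0.0, -1.0]]
ft_force: [0.4, -1.1, -3.1]
grip_width: 35.7
```

servo_tool(
  plan=[
    {"jaw":0,"dx":22,"dy":-45,"dz":0,"spin":0},
    {"jaw":0,"dx":43,"dy":-90,"dz":0,"spin":0},
    {"jaw":0,"dx":65,"dy":-135,"dz":0,"spin":0},
    {"jaw":0,"dx":87,"dy":-180,"dz":0,"spin":0},
    {"jaw":0,"dx":108,"dy":-225,"dz":0,"spin":0},
    {"jaw":0,"dx":130,"dy":-265,"dz":0,"spin":0},
    {"jaw":0,"dx":138,"dy":-282,"dz":-30,"spin":0},
    {"jaw":0,"dx":138,"dy":-282,"dz":-75,"spin":0},
    {"jaw":0,"dx":138,"dy":-282,"dz":-120,"spin":0},
    {"jaw":0,"dx":138,"dy":-282,"dz":-160,"spin":0},
  ],
)

```text
clock: 6.3
tool_pos: [632.3, -75.6, 93.3]
tool_rot: [[-0.997, -0.081, -0.002], [-0.081, 0.997, 0.0], [0.002, 0.001, -1.0]]
ft_force: [0.9, -0.5, -3.4]
grip_width: 35.6
```

```bash
python3 - <<'E'
from h import *
s=manip.get_state(); print(s['clock'],s['tool_pos'],s['tool_rot'].round(3),s['ft_force'],s['grip_width'],s['joint_positions'].round(0))
snap('scene','scene4');snap('top','top4')
t=load('top4')
a=t['pixels'][110:260,300:500][:,:,::-1]; cv2.imwrite('pics/t4c.png',cv2.resize(a,None,fx=4,fy=4,interpolation=cv2.INTER_CUBIC))
E
```

```text
6.3 [632.33976004 -75.5722777   93.28828851] [[-0.997 -0.081 -0.002]
 [-0.081  0.997  0.   ]
 [ 0.002  0.001 -1.   ]] [ 0.90176935 -0.51337937 -3.36566121] 35.56488873392896 [ 23.  30. -29. 101.  18.  53.  81.]
```

servo_tool(
  plan=[
    {"jaw":0,"dx":0,"dy":0,"dz":-30,"spin":0},
    {"jaw":0,"dx":0,"dy":0,"dz":-45,"spin":0},
    {"jaw":0,"dx":0,"dy":0,"dz":-52,"spin":0},
    {"jaw":0,"dx":0,"dy":0,"dz":-55,"spin":0},
    {"jaw":0,"dx":0,"dy":0,"dz":-57,"spin":0},
    {"jaw":0,"dx":-4,"dy":0,"dz":-57,"spin":0},
    {"jaw":0,"dx":-8,"dy":0,"dz":-57,"spin":0},
    {"jaw":0,"dx":-12,"dy":0,"dz":-57,"spin":0},
    {"jaw":0,"dx":-12,"dy":0,"dz":-57,"spin":0},
    {"jaw":0,"dx":-12,"dy":0,"dz":-57,"spin":0},
  ],
)

```text
clock: 7.4
tool_pos: [621.5, -75.5, 39.2]
tool_rot: [[-0.997, -0.081, 0.0], [-0.081, 0.997, -0.0], [-0.0, -0.0, -1.0]]
ft_force: [-0.1, 0.4, -2.9]
grip_width: 35.6
```

servo_tool(
  plan=[
    {"jaw":0,"dx":0,"dy":0,"dz":0,"spin":0},
    {"jaw":0,"dx":0,"dy":0,"dz":0,"spin":0},
    {"jaw":0,"dx":0,"dy":0,"dz":0,"spin":0},
    {"jaw":0,"dx":-2,"dy":0,"dz":0,"spin":0},
    {"jaw":0,"dx":-4,"dy":0,"dz":0,"spin":0},
    {"jaw":0,"dx":-6,"dy":0,"dz":0,"spin":0},
    {"jaw":0,"dx":-8,"dy":0,"dz":0,"spin":0},
    {"jaw":0,"dx":-10,"dy":0,"dz":0,"spin":0},
    {"jaw":0,"dx":-10,"dy":0,"dz":0,"spin":0},
    {"jaw":0,"dx":-10,"dy":0,"dz":0,"spin":0},
  ],
  force=12,
)

```text
clock: 8.4
tool_pos: [611.8, -75.4, 39.2]
tool_rot: [[-0.997, -0.081, 0.001], [-0.081, 0.997, -0.0], [-0.001, -0.0, -1.0]]
ft_force: [4.6, 0.3, -1.6]
grip_width: 36.1
```

servo_tool(
  plan=[
    {"jaw":0,"dx":-3,"dy":0,"dz":0,"spin":0},
    {"jaw":0,"dx":-6,"dy":0,"dz":0,"spin":0},
    {"jaw":0,"dx":-9,"dy":0,"dz":-1,"spin":0},
    {"jaw":0,"dx":-12,"dy":0,"dz":-2,"spin":0},
    {"jaw":0,"dx":-15,"dy":0,"dz":-2.5,"spin":0},
    {"jaw":0,"dx":-18,"dy":0,"dz":-3,"spin":0},
    {"jaw":0,"dx":-20,"dy":0,"dz":-3,"spin":0},
    {"jaw":0,"dx":-22,"dy":0,"dz":-3,"spin":0},
    {"jaw":0,"dx":-22,"dy":0,"dz":-3,"spin":0},
    {"jaw":0,"dx":-22,"dy":0,"dz":-3,"spin":0},
  ],
)

```text
clock: 9.4
tool_pos: [595.5, -74.5, 37.7]
tool_rot: [[-0.997, -0.083, 0.012], [-0.082, 0.997, 0.001], [-0.012, 0.0, -1.0]]
ft_force: [34.6, -0.3, -13.3]
grip_width: 36.0
```

```bash
python3 - <<'E'
from h import *
s=manip.get_state(); print(s['clock'],s['tool_pos'],s['tool_rot'].round(3),s['ft_force'],s['grip_width'],s['joint_positions'].round(0))
snap('scene','scene5')
t=load('scene5')
a=t['pixels'][160:280,270:390][:,:,::-1]; cv2.imwrite('pics/s5c.png',cv2.resize(a,None,fx=5,fy=5,interpolation=cv2.INTER_CUBIC))
E
```

```text
9.4 [595.52322693 -74.53378615  37.71022982] [[-0.997 -0.083  0.012]
 [-0.082  0.997  0.001]
 [-0.012  0.    -1.   ]] [ 34.63096303  -0.33692553 -13.28019174] 36.014045460197465 [ 23.  31. -28. 108.  20.  45.  79.]
```

servo_tool(
  plan=[
    {"jaw":0,"dx":4,"dy":0,"dz":0,"spin":0},
    {"jaw":0,"dx":8,"dy":0,"dz":0,"spin":0},
    {"jaw":0,"dx":8,"dy":0,"dz":0,"spin":0},
    {"jaw":0,"dx":20,"dy":0,"dz":10,"spin":0},
    {"jaw":0,"dx":40,"dy":0,"dz":20,"spin":0},
    {"jaw":0,"dx":50,"dy":0,"dz":60,"spin":0},
    {"jaw":0,"dx":50,"dy":0,"dz":100,"spin":0},
    {"jaw":0,"dx":50,"dy":0,"dz":145,"spin":0},
    {"jaw":0,"dx":50,"dy":0,"dz":190,"spin":0},
    {"jaw":0,"dx":50,"dy":20,"dz":215,"spin":0},
  ],
  force=55,
)

```text
clock: 10.45
tool_pos: [639.2, -58.1, 253.9]
tool_rot: [[-0.997, -0.077, 0.001], [-0.077, 0.997, -0.002], [-0.001, -0.002, -1.0]]
ft_force: [0.3, 0.2, -2.8]
grip_width: 35.9
```

```bash
python3 - <<'E'
from h import *
s=manip.get_state(); print(s['clock'],s['tool_pos'],s['tool_rot'].round(3),s['ft_force'],s['grip_width'],s['joint_positions'].round(0))
snap('scene','scene6');snap('top','top6')
t=load('scene6')
a=t['pixels'][100:250,270:400][:,:,::-1]; a=cv2.resize(a,None,fx=4,fy=4,interpolation=cv2.INTER_CUBIC)
t=load('top6'); print(proj(t,[[640,-55,220]]))
b=cv2.resize(t['pixels'][90:240,280:400][:,:,::-1],None,fx=4,fy=4,interpolation=cv2.INTER_CUBIC); 
cv2.imwrite('pics/s6c.png',cv2.resize(np.hstack([a,b]),None,fx=.8,fy=.8))
E
```

```text
10.45 [639.20724619 -58.05352233 253.9380156 ] [[-0.997 -0.077  0.001]
 [-0.077  0.997 -0.002]
 [-0.001 -0.002 -1.   ]] [ 0.28036796  0.18912923 -2.77662749] 35.87129015994909 [ 23.  22. -32.  92.  12.  70.  84.]
[[335.55500788 132.09976771]]
```

```bash
python3 - <<'E'
from h import *
t=load('scene6')
a=t['pixels'][150:190,315:379][:,:,::-1]; a=cv2.resize(a,None,fx=12,fy=12,interpolation=cv2.INTER_CUBIC)
G=np.array([639.2,-58.05,253.9+18.8]); 
x=np.array([-.077*-1*-1,0,0])
ax=-np.array([-0.077,.997,0]); ax/=np.linalg.norm(ax)
for roll,col in((0,(255,255,0)),(24,(0,255,0)),(30,(0,0,255))):
    r=np.radians(roll); up=np.array([0,0,1.]); ny=np.cross(up,ax); 
    z=up*np.cos(r)-ny*np.sin(r); y=np.cross(z,ax); R=np.c_[ax,y,z]
    base=[[156,9,0],[156,-9,0],[156,-9,4],[83,-9,30],[18,-9,30],[18,-9,0]]
    L2=[[156,9,4],[83,9,30],[18,9,30]]; L3=[[-18,-9,76],[18,-9,76],[18,9,76],[-18,9,76]]
    for L,cl in((base[1:],True),([base[2],[156,9,4],[83,9,30],[83,-9,30]],True),(L2,False),(L3,True)):
        P=(np.array(L)-[0,0,55.5])@R.T+G; q=(proj(t,P)-[315,150]+.5)*12-.5
        cv2.polylines(a,[np.round(q*8).astype(int)],cl,col,1,cv2.LINE_AA,3)
cv2.imwrite('pics/s6d.png',a)
E
```

servo_tool(
  plan=[
    {"jaw":0,"dx":-10,"dy":45,"dz":0,"spin":-1.7},
    {"jaw":0,"dx":-20,"dy":92,"dz":0,"spin":-1.7},
    {"jaw":0,"dx":-31,"dy":139,"dz":0,"spin":-1.7},
    {"jaw":0,"dx":-41,"dy":186,"dz":0,"spin":-1.7},
    {"jaw":0,"dx":-51,"dy":233,"dz":0,"spin":-1.7},
    {"jaw":0,"dx":-62,"dy":280,"dz":0,"spin":-1.7},
    {"jaw":0,"dx":-72,"dy":327,"dz":0,"spin":-1.7},
    {"jaw":0,"dx":-82,"dy":374,"dz":0,"spin":-1.7},
    {"jaw":0,"dx":-92,"dy":420,"dz":0,"spin":-1.7},
    {"jaw":0,"dx":-100,"dy":455,"dz":0,"spin":-1.7},
  ],
)

```text
clock: 11.55
tool_pos: [537.4, 401.5, 249.3]
tool_rot: [[-0.999, -0.053, -0.002], [-0.053, 0.999, -0.001], [0.003, -0.001, -1.0]]
ft_force: [0.8, -0.7, -2.1]
grip_width: 35.5
```

servo_tool(
  plan=[
    {"jaw":0,"dx":0,"dy":0,"dz":-20,"spin":0},
    {"jaw":0,"dx":0,"dy":0,"dz":-50,"spin":0},
    {"jaw":0,"dx":0,"dy":0,"dz":-85,"spin":0},
    {"jaw":0,"dx":0,"dy":0,"dz":-110,"spin":0},
    {"jaw":0,"dx":0,"dy":0,"dz":-120,"spin":0},
    {"jaw":0,"dx":0,"dy":0,"dz":-125,"spin":0},
    {"jaw":0,"dx":0,"dy":0,"dz":-125,"spin":0},
    {"jaw":0,"dx":0,"dy":0,"dz":-125,"spin":0},
    {"jaw":0,"dx":0,"dy":0,"dz":-125,"spin":0},
    {"jaw":0,"dx":0,"dy":0,"dz":-125,"spin":0},
  ],
)

```text
clock: 12.55
tool_pos: [539.8, 399.9, 126.8]
tool_rot: [[-0.999, -0.051, 0.001], [-0.051, 0.999, 0.001], [-0.001, 0.001, -1.0]]
ft_force: [-0.2, -1.0, -2.6]
grip_width: 35.4
```

```bash
python3 - <<'E'
from h import *
s=manip.get_state(); print(s['clock'],s['tool_pos'],s['tool_rot'].round(3),s['ft_force'],s['grip_width'],s['joint_positions'].round(0))
snap('scene','scene7');snap('top','top7')
t=load('scene7')
a=t['pixels'][180:280,180:280][:,:,::-1]; a=cv2.resize(a,None,fx=4,fy=4,interpolation=cv2.INTER_CUBIC)
t=load('top7')
b=cv2.resize(t['pixels'][140:240,140:240][:,:,::-1],None,fx=4,fy=4,interpolation=cv2.INTER_CUBIC); 
cv2.imwrite('pics/s7c.png',np.hstack([a,b]))
E
```

```text
12.55 [539.77865503 399.85435677 126.84589278] [[-0.999 -0.051  0.001]
 [-0.051  0.999  0.001]
 [-0.001  0.001 -1.   ]] [-0.17499352 -1.00349319 -2.61124816] 35.40922744091108 [-16.  33. -37.  95.  22.  60.  34.]
```

```bash
cat >> h.py <<'E'
def drift_pts(G,axis_ang,roll,hgt=55.5):
    ax=np.array([np.cos(axis_ang),np.sin(axis_ang),0]); r=np.radians(roll); up=np.array([0,0,1.]); ny=np.cross(up,ax)
    z=up*np.cos(r)-ny*np.sin(r); y=np.cross(z,ax); R=np.c_[ax,y,z]
    return lambda L:(np.array(L,float)-[0,0,hgt])@R.T+np.array(G)
def drift_ov(c,a,roi,k,G,ang,roll,col,hgt=55.5):
    f=drift_pts(G,ang,roll,hgt)
    for L,cl in(([[156,-9,0],[156,-9,4],[83,-9,30],[18,-9,30],[18,-9,0]],True),([[156,-9,4],[156,9,4],[83,9,30],[83,-9,30]],True),([[83,9,30],[18,9,30]],False),([[-18,-9,76],[18,-9,76],[18,9,76],[-18,9,76]],True)):
        q=(proj(c,f(L))-[roi[0],roi[1]]+.5)*k-.5
        cv2.polylines(a,[np.round(q*8).astype(int)],cl,col,1,cv2.LINE_AA,3)
E
python3 - <<'E'
from h import *
t=load('scene7'); roi=(175,215,265,275);k=8
ov(t,(566,202.7,.047),roi,k,'pics/s7d.png',26)
a=cv2.imread('pics/s7d.png')
ang=np.arctan2(-.999,.051)
drift_ov(t,a,roi,k,[539.8,399.9,145.6],ang,21,(255,0,255))
cv2.imwrite('pics/s7d.png',a)
E
```

servo_tool(
  plan=[
    {"jaw":0,"dx":3,"dy":0,"dz":-8,"spin":0},
    {"jaw":0,"dx":3,"dy":0,"dz":-14,"spin":0},
    {"jaw":0,"dx":3,"dy":0,"dz":-18,"spin":0},
    {"jaw":0,"dx":3,"dy":0,"dz":-20,"spin":0},
    {"jaw":0,"dx":3,"dy":0,"dz":-22,"spin":0},
    {"jaw":0,"dx":3,"dy":0,"dz":-23,"spin":0},
    {"jaw":0,"dx":3,"dy":0,"dz":-24,"spin":0},
    {"jaw":0,"dx":3,"dy":0,"dz":-24,"spin":0},
    {"jaw":0,"dx":3,"dy":0,"dz":-24,"spin":0},
    {"jaw":0,"dx":3,"dy":0,"dz":-24,"spin":0},
  ],
  force=30,
)

```text
clock: 13.65
tool_pos: [542.4, 399.8, 102.2]
tool_rot: [[-0.999, -0.052, 0.0], [-0.052, 0.999, 0.0], [-0.0, 0.0, -1.0]]
ft_force: [-3.0, 0.1, 2.3]
grip_width: 36.0
```

```bash
python3 - <<'E'
from h import *
s=manip.get_state(); print(s['clock'],s['tool_pos'],s['ft_force'],s['torque'].round(2),s['grip_width'])
snap('scene','scene8')
t=load('scene8'); roi=(175,215,265,275);k=8
ov(t,(566,202.7,.047),roi,k,'pics/s8d.png',26)
a=cv2.imread('pics/s8d.png')
drift_ov(t,a,roi,k,s['tool_pos']+[0,0,18.8],np.arctan2(-.999,.051),21,(255,0,255))
cv2.imwrite('pics/s8d.png',a)
E
```

```text
13.65 [542.3838531  399.75958269 102.22539658] [-3.00550756  0.08545484  2.33481634] [-0.55  0.47 -0.34] 36.03956353666417
```

servo_tool(
  plan=[
    {"jaw":0,"dx":0.2,"dy":-4,"dz":0,"spin":0},
    {"jaw":0,"dx":0.4,"dy":-8,"dz":0,"spin":0},
    {"jaw":0,"dx":0.6,"dy":-12,"dz":0,"spin":0},
    {"jaw":0,"dx":0.8,"dy":-16,"dz":0,"spin":0},
    {"jaw":0,"dx":1,"dy":-20,"dz":0,"spin":0},
    {"jaw":0,"dx":1.2,"dy":-24,"dz":0,"spin":0},
    {"jaw":0,"dx":1.3,"dy":-28,"dz":0,"spin":0},
    {"jaw":0,"dx":1.5,"dy":-32,"dz":0,"spin":0},
    {"jaw":0,"dx":1.7,"dy":-36,"dz":0,"spin":0},
    {"jaw":0,"dx":1.7,"dy":-36,"dz":0,"spin":0},
  ],
)

```text
clock: 14.7
tool_pos: [544.2, 362.7, 102.1]
tool_rot: [[-0.999, -0.051, -0.0], [-0.051, 0.999, -0.001], [0.0, -0.001, -1.0]]
ft_force: [-5.1, -1.6, 5.5]
grip_width: 35.8
```

```bash
python3 - <<'E'
from h import *
s=manip.get_state(); print(s['clock'],s['tool_pos'],s['ft_force'],s['torque'].round(2),s['grip_width'])
snap('scene','scene9')
t=load('scene9'); roi=(175,215,265,275);k=8
ov(t,(566,202.7,.047),roi,k,'pics/s9d.png',26)
a=cv2.imread('pics/s9d.png')
drift_ov(t,a,roi,k,s['tool_pos']+[0,0,18.8],np.arctan2(-.999,.051),21,(255,0,255))
cv2.imwrite('pics/s9d.png',a)
E
```

```text
14.7 [544.18934672 362.67912001 102.06839868] [-5.1479408  -1.62261762  5.49482656] [-1.01  1.05 -0.64] 35.825903410388335
```

servo_tool(
  plan=[
    {"jaw":0,"dx":0,"dy":0,"dz":0,"spin":0},
    {"jaw":0,"dx":0.1,"dy":-3,"dz":0,"spin":0},
    {"jaw":0,"dx":0.3,"dy":-6,"dz":0,"spin":0},
    {"jaw":0,"dx":-1,"dy":-9,"dz":-0.5,"spin":0},
    {"jaw":0,"dx":-2,"dy":-12,"dz":-1.3,"spin":0},
    {"jaw":0,"dx":-3,"dy":-15,"dz":-2,"spin":0},
    {"jaw":0,"dx":-4,"dy":-16,"dz":-2.8,"spin":0},
    {"jaw":0,"dx":-5,"dy":-16,"dz":-3.5,"spin":0},
    {"jaw":0,"dx":-6,"dy":-16,"dz":-4.2,"spin":0},
    {"jaw":0,"dx":-6,"dy":-16,"dz":-4.2,"spin":0},
  ],
  force=15,
)

```text
clock: 15.75
tool_pos: [538.6, 347.5, 98.2]
tool_rot: [[-0.999, -0.052, 0.001], [-0.052, 0.999, -0.0], [-0.001, -0.0, -1.0]]
ft_force: [-0.5, -0.2, 5.3]
grip_width: 36.0
```

```bash
python3 - <<'E'
from h import *
s=manip.get_state(); print(s['clock'],s['tool_pos'],s['ft_force'],s['torque'].round(2),s['grip_width'])
snap('scene','scene10')
t=load('scene10'); roi=(175,215,265,275);k=8
ov(t,(566,202.7,.047),roi,k,'pics/s10d.png',26)
a=cv2.imread('pics/s10d.png')
drift_ov(t,a,roi,k,s['tool_pos']+[0,0,18.8],np.arctan2(-.999,.051),30,(255,0,255))
cv2.imwrite('pics/s10d.png',a)
E
```

```text
15.75 [538.58835777 347.54667427  98.1672216 ] [-0.46581037 -0.20659414  5.26341492] [-0.71 -0.23  0.12] 36.02850856957813
```

servo_tool(
  plan=[
    {"jaw":0,"dx":0.1,"dy":-3,"dz":-0.3,"spin":0},
    {"jaw":0,"dx":0.3,"dy":-6,"dz":-0.6,"spin":0},
    {"jaw":0,"dx":0.4,"dy":-9,"dz":-1,"spin":0},
    {"jaw":0,"dx":0.6,"dy":-12,"dz":-1,"spin":0},
    {"jaw":0,"dx":0.7,"dy":-15,"dz":-1,"spin":0},
    {"jaw":0,"dx":0.8,"dy":-18,"dz":-1,"spin":0},
    {"jaw":0,"dx":1,"dy":-21,"dz":-1,"spin":0},
    {"jaw":0,"dx":1.1,"dy":-24,"dz":-1,"spin":0},
    {"jaw":0,"dx":1.3,"dy":-27,"dz":-1,"spin":0},
    {"jaw":0,"dx":1.3,"dy":-27,"dz":-1,"spin":0},
  ],
  force=15,
)

```text
clock: 16.8
tool_pos: [539.6, 322.0, 98.0]
tool_rot: [[-0.999, -0.053, 0.002], [-0.053, 0.999, 0.002], [-0.002, 0.002, -1.0]]
ft_force: [-4.6, 4.3, 12.9]
grip_width: 36.3
```

```bash
python3 - <<'E'
from h import *
s=manip.get_state(); print(s['clock'],s['tool_pos'],s['ft_force'],s['torque'].round(2),s['grip_width'])
snap('scene','scene11')
t=load('scene11'); roi=(175,215,265,275);k=8
ov(t,(566,202.7,.047),roi,k,'pics/s11d.png',26)
a=cv2.imread('pics/s11d.png')
drift_ov(t,a,roi,k,s['tool_pos']+[0,0,18.8],np.arctan2(-.999,.051),30,(255,0,255))
cv2.imwrite('pics/s11d.png',a)
E
```

```text
16.8 [539.5754158  322.0356838   97.95940461] [-4.63243862  4.32740838 12.92358763] [0.39 0.64 0.06] 36.292018439451155
```

servo_tool(
  plan=[
    {"jaw":0,"dx":0.1,"dy":-3,"dz":0.5,"spin":0},
    {"jaw":0,"dx":0.3,"dy":-6,"dz":0.5,"spin":0},
    {"jaw":0,"dx":0.4,"dy":-9,"dz":0.5,"spin":0},
    {"jaw":0,"dx":0.4,"dy":-9,"dz":0.5,"spin":0},
    {"jaw":100,"dx":0.4,"dy":-9,"dz":0.5,"spin":0},
    {"jaw":100,"dx":0.4,"dy":-9,"dz":0.5,"spin":0},
    {"jaw":100,"dx":0.4,"dy":-9,"dz":0.5,"spin":0},
    {"jaw":100,"dx":0.4,"dy":-4,"dz":20,"spin":0},
    {"jaw":100,"dx":0.4,"dy":-2,"dz":45,"spin":0},
    {"jaw":0,"dx":0,"dy":10,"dz":80,"spin":-8},
  ],
)

```text
clock: 17.85
tool_pos: [539.2, 328.8, 176.0]
tool_rot: [[-0.996, 0.09, -0.003], [0.09, 0.996, -0.002], [0.002, -0.002, -1.0]]
ft_force: [0.3, -0.1, 0.4]
grip_width: 70.7
```

```bash
python3 - <<'E'
from h import *
s=manip.get_state(); print(s['clock'],s['tool_pos'],s['ft_force'],s['torque'].round(2),s['grip_width'],s['joint_positions'].round(0))
snap('scene','scene12')
t=load('scene12'); roi=(175,205,275,280);k=8
ov(t,(566,202.7,.047),roi,k,'pics/s12d.png',26)
a=cv2.imread('pics/s12d.png')
drift_ov(t,a,roi,k,[540,313,117],np.arctan2(-.999,.047),30,(255,0,255))
cv2.imwrite('pics/s12d.png',a)
E
```

```text
17.85 [539.18253487 328.79107804 175.98626533] [ 0.28572903 -0.14334585  0.39835953] [ 0.09 -0.13 -0.03] 70.72918925649846 [ -9.  26. -37.  98.  17.  62.  33.]
```

servo_tool(
  plan=[
    {"jaw":0,"dx":1,"dy":10,"dz":0,"spin":-8.5},
    {"jaw":0,"dx":2,"dy":20,"dz":0,"spin":-17},
    {"jaw":0,"dx":4,"dy":26,"dz":0,"spin":-25.5},
    {"jaw":0,"dx":6,"dy":28,"dz":0,"spin":-34},
    {"jaw":0,"dx":6,"dy":28,"dz":0,"spin":-42.5},
    {"jaw":0,"dx":6,"dy":28,"dz":-10,"spin":-51},
    {"jaw":0,"dx":6,"dy":28,"dz":-25,"spin":-59.5},
    {"jaw":0,"dx":6,"dy":28,"dz":-45,"spin":-68},
    {"jaw":0,"dx":6,"dy":28,"dz":-65,"spin":-76},
    {"jaw":0,"dx":6,"dy":28,"dz":-85,"spin":-82},
  ],
)

```text
clock: 18.9
tool_pos: [545.5, 358.5, 90.8]
tool_rot: [[-0.046, 0.999, 0.0], [0.999, 0.046, -0.0], [-0.0, 0.0, -1.0]]
ft_force: [-0.2, 0.5, -0.0]
grip_width: 0.7
```

```bash
python3 - <<'E'
from h import *
s=manip.get_state(); print(s['clock'],s['tool_pos'],s['tool_rot'].round(3),s['ft_force'],s['grip_width'],s['joint_positions'].round(0))
snap('scene','scene13')
t=load('scene13'); roi=(175,205,275,280);k=8
ov(t,(566,202.7,.047),roi,k,'pics/s13d.png',26)
a=cv2.imread('pics/s13d.png')
q=(proj(t,[s['tool_pos'],[533,312,112]])-[roi[0],roi[1]]+.5)*k; print(q)
for p in q: cv2.circle(a,tuple(int(v) for v in p),3,(0,255,0),-1)
cv2.imwrite('pics/s13d.png',a)
E
```

```text
18.9 [545.46785263 358.54365742  90.84451931] [[-0.046  0.999  0.   ]
 [ 0.999  0.046 -0.   ]
 [-0.     0.    -1.   ]] [-0.19379019  0.47434815 -0.0165674 ] 0.7479985146094955 [-25.  30. -18. 100.  11.  52. -46.]
[[102.62734992 361.21688741]
 [239.74543181 306.43682111]]
```

servo_tool(
  plan=[
    {"jaw":0,"dx":0,"dy":-8,"dz":-2,"spin":0},
    {"jaw":0,"dx":0,"dy":-14,"dz":-4,"spin":0},
    {"jaw":0,"dx":0,"dy":-18,"dz":-4,"spin":0},
    {"jaw":0,"dx":0,"dy":-21,"dz":-4,"spin":0},
    {"jaw":0,"dx":0,"dy":-24,"dz":-4,"spin":0},
    {"jaw":0,"dx":0,"dy":-27,"dz":-4,"spin":0},
    {"jaw":0,"dx":0,"dy":-30,"dz":-4,"spin":0},
    {"jaw":0,"dx":0,"dy":-33,"dz":-4,"spin":0},
    {"jaw":0,"dx":0,"dy":-36,"dz":-4,"spin":0},
    {"jaw":0,"dx":0,"dy":-36,"dz":-4,"spin":0},
  ],
)

```text
clock: 19.95
tool_pos: [546.2, 323.0, 88.6]
tool_rot: [[-0.052, 0.999, 0.002], [0.999, 0.052, 0.001], [0.001, 0.002, -1.0]]
ft_force: [1.0, 4.7, 3.6]
grip_width: 0.6
```

```bash
python3 - <<'E'
from h import *
s=manip.get_state(); print(s['clock'],s['tool_pos'],s['ft_force'],s['grip_width'])
snap('scene','scene14')
t=load('scene14'); roi=(175,205,275,280);k=8
ov(t,(566,202.7,.047),roi,k,'pics/s14d.png',26)
E
```

```text
19.95 [546.23627308 322.98282412  88.55594854] [0.96563942 4.70771657 3.55093299] 0.6440196454945483
```

servo_tool(
  plan=[
    {"jaw":0,"dx":0,"dy":-3,"dz":1,"spin":0},
    {"jaw":0,"dx":0,"dy":-6,"dz":1,"spin":0},
    {"jaw":0,"dx":0,"dy":-9,"dz":1,"spin":0},
    {"jaw":0,"dx":0,"dy":-12,"dz":1,"spin":0},
    {"jaw":0,"dx":0,"dy":-15,"dz":1,"spin":0},
    {"jaw":0,"dx":0,"dy":-18,"dz":1,"spin":0},
    {"jaw":0,"dx":0,"dy":-20,"dz":1,"spin":0},
    {"jaw":0,"dx":0,"dy":-21,"dz":1,"spin":0},
    {"jaw":0,"dx":0,"dy":-21,"dz":1,"spin":0},
    {"jaw":0,"dx":0,"dy":-21,"dz":1,"spin":0},
  ],
)

```text
clock: 21.0
tool_pos: [545.2, 301.3, 88.6]
tool_rot: [[-0.051, 0.999, -0.001], [0.999, 0.051, -0.001], [-0.001, -0.001, -1.0]]
ft_force: [1.0, 2.1, 1.2]
grip_width: 0.5
```

```bash
python3 - <<'E'
from h import *
s=manip.get_state(); print(s['clock'],s['tool_pos'],s['ft_force'],s['grip_width'])
snap('scene','scene15');snap('top','top15')
t=load('scene15'); roi=(175,205,275,280);k=8
ov(t,(566,202.7,.047),roi,k,'pics/s15d.png',26)
a=cv2.imread('pics/s15d.png')
q=(proj(t,sock((566,202.7,.047),[[0,-76,-14],[0,-90,-14],[-9,-82,-14]]))-[roi[0],roi[1]]+.5)*k
for p in q: cv2.circle(a,tuple(int(v) for v in p),3,(0,255,0),-1)
cv2.imwrite('pics/s15d.png',a)
t=load('top15'); a=t['pixels'][150:230,190:290][:,:,::-1];cv2.imwrite('pics/t15.png',cv2.resize(a,None,fx=7,fy=7,interpolation=cv2.INTER_CUBIC))
E
```

```text
21.0 [545.19426767 301.25107134  88.56025744] [1.02723505 2.13978698 1.22417671] 0.46986886073541584
```

```bash
python3 - <<'E'
from h import *
t=load('top15')
f=lambda u,v:((u+.5)/7-.5+190,(v+.5)/7-.5+150)
o=np.array([566,202.7,80]);R=Rz(.047)@S0
for z in(66,70,76):
    for uv in(f(513,160),f(526,208)):
        P=backproj(t,[uv],z)[0]; print(z,P.round(1),(R.T@(P-o)).round(1))
t=load('scene15')
a=t['pixels'][225:260,235:300][:,:,::-1];cv2.imwrite('pics/s15e.png',cv2.resize(a,None,fx=12,fy=12,interpolation=cv2.INTER_CUBIC))
E
```

```text
66 [598.6 120.6  66. ] [ 17.9 -83.6 -26.5]
66 [581.1 115.8  66. ] [  2.5 -87.5 -17.6]
70 [597.3 120.2  70. ] [ 18.7 -83.9 -22.4]
70 [579.8 115.5  70. ] [  3.4 -87.8 -13.5]
76 [595.4 119.5  76. ] [ 20.  -84.4 -16.2]
76 [577.9 114.9  76. ] [  4.8 -88.3  -7.4]
```

```bash
python3 - <<'E'
from h import *
t=load('scene15');p=(566,202.7,.047)
print(proj(t,sock(p,[[0,0,118],[0,0,130],[0,0,134]])))
for tag,roi in(('scene0',(236,215,258,232)),('scene15',(232,212,256,226))):
    t=load(tag); print(tag,proj(t,sock(p,[[0,0,118],[0,0,134]])).round(1))
    x0,y0,x1,y1=roi; im=t['pixels'][y0:y1,x0:x1].astype(int); m=(im[:,:,2]>im[:,:,0]+60)&(im[:,:,2]>150); ys,xs=np.nonzero(m); print(xs.mean()+x0,ys.mean()+y0,m.sum())
E
```

```text
[[246.33439888 218.44370677]
 [246.44864316 215.50470291]
 [246.48719128 214.51422012]]
scene0 [[246.3 218.4]
 [246.5 214.5]]
247.48148148148147 220.2962962962963 27
scene15 [[246.3 218.4]
 [246.5 214.5]]
242.6153846153846 218.57692307692307 26
```

servo_tool(
  plan=[
    {"jaw":0,"dx":0,"dy":8,"dz":0,"spin":0},
    {"jaw":0,"dx":0,"dy":14,"dz":40,"spin":0},
    {"jaw":0,"dx":0,"dy":14,"dz":85,"spin":-8.5},
    {"jaw":50,"dx":0,"dy":10,"dz":130,"spin":-17},
    {"jaw":100,"dx":0,"dy":-10,"dz":165,"spin":-25.5},
    {"jaw":100,"dx":-8,"dy":-40,"dz":175,"spin":-34},
    {"jaw":100,"dx":-20,"dy":-75,"dz":175,"spin":-42.5},
    {"jaw":100,"dx":-39,"dy":-101,"dz":175,"spin":-51},
    {"jaw":100,"dx":-39,"dy":-101,"dz":175,"spin":-59.5},
    {"jaw":100,"dx":-39,"dy":-101,"dz":175,"spin":-68},
  ],
)

```text
clock: 22.1
tool_pos: [506.0, 200.1, 264.2]
tool_rot: [[0.91, 0.416, 0.0], [0.416, -0.91, -0.0], [0.0, 0.0, -1.0]]
ft_force: [-0.3, 0.9, -0.3]
grip_width: 53.1
```

servo_tool(
  plan=[
    {"jaw":100,"dx":0,"dy":0,"dz":-15,"spin":-6.5},
    {"jaw":100,"dx":0,"dy":0,"dz":-35,"spin":-6.5},
    {"jaw":100,"dx":0,"dy":0,"dz":-35,"spin":-6.5},
    {"jaw":100,"dx":0,"dy":0,"dz":-35,"spin":-6.5},
    {"jaw":100,"dx":0,"dy":0,"dz":-35,"spin":-6.5},
    {"jaw":100,"dx":0,"dy":0,"dz":-35,"spin":-6.5},
    {"jaw":100,"dx":0,"dy":0,"dz":-35,"spin":-6.5},
    {"jaw":100,"dx":0,"dy":0,"dz":-35,"spin":-6.5},
    {"jaw":100,"dx":0,"dy":0,"dz":-35,"spin":-6.5},
    {"jaw":100,"dx":0,"dy":0,"dz":-35,"spin":-6.5},
  ],
)

```text
clock: 23.1
tool_pos: [506.4, 200.6, 228.8]
tool_rot: [[0.949, 0.317, 0.0], [0.317, -0.949, 0.0], [0.0, -0.0, -1.0]]
ft_force: [0.8, 0.1, -0.1]
grip_width: 93.9
```

```bash
python3 - <<'E'
from h import *
s=manip.get_state(); print(s['clock'],s['tool_pos'],s['tool_rot'].round(3),s['ft_force'],s['grip_width'],s['joint_positions'].round(0))
snap('scene','scene16');snap('top','top16')
t=load('scene16'); roi=(175,165,275,265);k=6
ov(t,(566,202.7,.047),roi,k,'pics/s16d.png',26)
t=load('top16'); a=t['pixels'][140:230,180:290][:,:,::-1];cv2.imwrite('pics/t16.png',cv2.resize(a,None,fx=6,fy=6,interpolation=cv2.INTER_CUBIC))
E
```

```text
23.1 [506.42958942 200.60576896 228.82829526] [[ 0.949  0.317  0.   ]
 [ 0.317 -0.949  0.   ]
 [ 0.    -0.    -1.   ]] [ 0.76269066  0.07337532 -0.0907668 ] 93.9151242565956 [ -22.   11.   -7.  107.    2.   62. -101.]
```

```bash
python3 - <<'E'
from h import *
t=load('scene16'); roi=(225,208,268,250);k=14
a=t['pixels'][roi[1]:roi[3],roi[0]:roi[2]][:,:,::-1]
a=cv2.resize(np.ascontiguousarray(a),None,fx=k,fy=k,interpolation=cv2.INTER_CUBIC)
t0=load('scene0'); b=cv2.resize(np.ascontiguousarray(t0['pixels'][roi[1]:roi[3],roi[0]:roi[2]][:,:,::-1]),None,fx=k,fy=k,interpolation=cv2.INTER_CUBIC)
p=(566,202.7,.047)
def box(img,t,lift,turn,col,off=(0,0)):
    ph=turn-.315; Q=np.array([[sx*12,sy*18,z] for z in(66,118) for sx,sy in((-1,-1),(-1,1),(1,1),(1,-1))])@Rz(ph).T+[0,0,lift]
    q=(proj(t,sock(p,Q))+off-[roi[0],roi[1]]+.5)*k-.5
    for L in(q[4:],q[[0,1,5,4]]): cv2.polylines(img,[np.round(L*8).astype(int)],True,col,1,cv2.LINE_AA,3)
box(b,t0,0,0,(0,255,0),(1,1.8)); box(a,t,16,.63,(0,0,255),(1,1.8)); box(a,t,8,.42,(0,255,0),(1,1.8))
cv2.imwrite('pics/s16e.png',cv2.resize(np.hstack([b,a]),(800,391)))
E
python3 - <<'E'
from h import *
from scipy.spatial.transform import Rotation as Ro
t=load('scene16');p=(566,202.7,.047)
obs=np.array([(117,143),(242,125),(112,83),(235,65),(125,240),(255,225)])/9.302+[225,208]-.5
K=np.array([[-12,18,118],[-12,-18,118],[12,18,118],[12,-18,118],[-12,18,66],[-12,-18,66]],float)
def M(v,Q):
    R=Ro.from_rotvec([v[2],v[3],0]).as_matrix()@Rz(v[1]-.315)
    return sock(p,Q@R.T+[0,0,v[0]])
def f(v): return np.r_[(proj(t,M(v,K))+[1,1.8]-obs).ravel(),(v[0]-16)/8*.5]
for v0 in([16,.6,0,0],[8,.4,0,0]):
    o=least_squares(f,v0,x_scale=[5,.2,.1,.1]);print(o.x,np.abs(o.fun[:-1]).mean()); v=o.x
    print('grip',M(v,np.array([[0,0,103.]])), 'axis',(M(v,np.array([[0,0,1.]]))-M(v,np.array([[0,0,0.]]))), 'm',(M(v,np.array([[0,1.,0]]))-M(v,np.array([[0,0,0.]]))))
E
```

```text
[22.70471707  0.26867943 -0.10354105 -0.08682397] 0.5418888917657796
grip [[495.47377697 210.02688165 183.59251376]] axis [[-0.57462525  0.07631307  0.81485099]] m [[ 0.04659188  0.99707881 -0.06052306]]
[22.7046976   0.26867871 -0.10354101 -0.08682381] 0.5418886775783349
grip [[495.47379942 210.0268788  183.59250618]] axis [[-0.57462513  0.07631304  0.81485108]] m [[ 0.04659245  0.99707881 -0.06052262]]
```

servo_tool(
  plan=[
    {"jaw":100,"dx":0,"dy":-15,"dz":30,"spin":0},
    {"jaw":100,"dx":0,"dy":-60,"dz":40,"spin":0},
    {"jaw":100,"dx":0,"dy":-108,"dz":40,"spin":0},
    {"jaw":100,"dx":0,"dy":-156,"dz":40,"spin":0},
    {"jaw":100,"dx":0,"dy":-204,"dz":40,"spin":0},
    {"jaw":100,"dx":0,"dy":-252,"dz":40,"spin":0},
    {"jaw":100,"dx":0,"dy":-300,"dz":40,"spin":0},
    {"jaw":100,"dx":0,"dy":-300,"dz":40,"spin":0},
    {"jaw":100,"dx":0,"dy":-300,"dz":40,"spin":0},
    {"jaw":100,"dx":0,"dy":-300,"dz":40,"spin":0},
  ],
)

```text
clock: 24.2
tool_pos: [506.5, -98.3, 268.7]
tool_rot: [[0.948, 0.318, -0.0], [0.318, -0.948, 0.0], [-0.0, -0.0, -1.0]]
ft_force: [-0.6, 1.2, -0.0]
grip_width: 94.1
```

```bash
python3 - <<'E'
from h import *
s=manip.get_state(); print(s['clock'],s['tool_pos'],s['joint_positions'].round(0))
snap('top','top17');snap('scene','scene17')
t=load('top17'); a=t['pixels'][150:220,180:290][:,:,::-1];cv2.imwrite('pics/t17.png',cv2.resize(a,None,fx=7,fy=7,interpolation=cv2.INTER_CUBIC))
E
```

```text
24.2 [506.5159792  -98.30578841 268.69768505] [ -2.   6.   6. 108.  -1.  66. -67.]
```

```bash
python3 - <<'E'
from h import *
from scipy.spatial.transform import Rotation as Ro
p=(566,202.7,.047)
def dot(c,roi):
    x0,y0,x1,y1=roi; im=cv2.resize(np.ascontiguousarray(c['pixels'][y0:y1,x0:x1]),None,fx=8,fy=8,interpolation=cv2.INTER_CUBIC).astype(int)
    m=((im[:,:,2]>im[:,:,0]+50)&(im[:,:,2]>im[:,:,1]+25)).astype(np.uint8)
    n,l,st,ce=cv2.connectedComponentsWithStats(m); return [(st[i,4],(ce[i]+.5)/8-.5+[x0,y0]) for i in range(1,n) if st[i,4]>300]
for tag,roi in(('top0',(214,190,232,208)),('scene0',(240,215,254,226)),('top17',(210,194,228,206)),('scene17',(238,213,250,223))):
    t=load(tag);print(tag,dot(t,roi),proj(t,sock(p,[[0,0,118]])))
E
```

```text
top0 [(np.int32(2166), array([222.30528624, 198.2104109 ])), (np.int32(1845), array([222.8528794 , 204.00416667]))] [[221.69996826 196.00955722]]
scene0 [(np.int32(1613), array([246.83970087, 220.0858261 ]))] [[246.33439888 218.44370677]]
top17 [(np.int32(2076), array([217.05515414, 201.62999759]))] [[221.69996826 196.00955722]]
scene17 [(np.int32(1700), array([243.20977941, 218.26794118]))] [[246.33439888 218.44370677]]
```

```bash
python3 - <<'E'
from h import *
def tri(obs):
    f=lambda X:np.concatenate([(proj(load(tg),[X])[0]-uv) for tg,uv in obs])
    o=least_squares(f,[510,200,180]); return o.x,o.fun
a,r=tri([('top0',[222.3,198.2]),('scene0',[246.84,220.09])]);print(a,r)
b,r=tri([('top17',[217.06,201.63]),('scene17',[243.21,218.27])]);print(b,r)
ax=Rz(.047)@S0[:,2]
print('origin',a-118*ax)
o=np.array([a[0]+118*.5,a[1]+2.8,80]); 
print('top rel',b-a, (Rz(.047)@S0).T@(b-a))
E
```

```text
[502.87155236 199.08783549 179.11437917] [-0.04012401 -0.00771985  0.04684005  0.00804088]
[492.39600204 208.82415036 188.9645464 ] [-0.04048635 -0.00755876  0.0469552   0.00819464]
origin [561.80639886 201.85981467  76.92338153]
top rel [-10.47555033   9.73631487   9.85016723] [-3.74083758 10.21773271 13.53376698]
```

servo_tool(
  plan=[
    {"jaw":100,"dx":0,"dy":45,"dz":0,"spin":-2},
    {"jaw":100,"dx":0,"dy":93,"dz":0,"spin":-5},
    {"jaw":100,"dx":0,"dy":141,"dz":0,"spin":-8},
    {"jaw":100,"dx":0,"dy":189,"dz":0,"spin":-11},
    {"jaw":100,"dx":-2,"dy":237,"dz":0,"spin":-14},
    {"jaw":100,"dx":-4,"dy":283,"dz":0,"spin":-17},
    {"jaw":100,"dx":-5,"dy":306,"dz":-25,"spin":-17},
    {"jaw":100,"dx":-5,"dy":307,"dz":-60,"spin":-17},
    {"jaw":100,"dx":-5,"dy":307,"dz":-90,"spin":-17},
    {"jaw":100,"dx":-5,"dy":307,"dz":-104,"spin":-17},
  ],
)

```text
clock: 25.3
tool_pos: [499.8, 208.3, 162.4]
tool_rot: [[1.0, 0.028, -0.003], [0.028, -1.0, -0.001], [-0.003, 0.001, -1.0]]
ft_force: [0.1, 0.1, 0.5]
grip_width: 94.3
```

```bash
python3 - <<'E'
from h import *
s=manip.get_state(); print(s['clock'],s['tool_pos'],s['tool_rot'].round(3),s['ft_force'],s['joint_positions'].round(0))
snap('scene','scene18')
t=load('scene18'); roi=(205,165,285,245);k=7
ov(t,(566,202.7,.047),roi,k,'pics/s18d.png',26)
E
```

```text
25.3 [499.8144768  208.25817901 162.36651469] [[ 1.     0.028 -0.003]
 [ 0.028 -1.    -0.001]
 [-0.003  0.001 -1.   ]] [0.08735444 0.10157944 0.48452293] [ -24.   15.   -7.  111.    2.   54. -120.]
```

servo_tool(
  plan=[
    {"jaw":0,"dx":1,"dy":0,"dz":-1,"spin":0},
    {"jaw":0,"dx":1,"dy":0,"dz":-1,"spin":0},
    {"jaw":0,"dx":1,"dy":0,"dz":-1,"spin":0},
    {"jaw":0,"dx":1,"dy":0,"dz":-1,"spin":0},
    {"jaw":0,"dx":1,"dy":0,"dz":-1,"spin":0},
    {"jaw":0,"dx":1,"dy":0,"dz":-1,"spin":0},
    {"jaw":0,"dx":1,"dy":0,"dz":-1,"spin":0},
    {"jaw":0,"dx":1,"dy":0,"dz":-1,"spin":0},
    {"jaw":0,"dx":1,"dy":0,"dz":-1,"spin":0},
    {"jaw":0,"dx":1,"dy":0,"dz":-1,"spin":0},
  ],
  force=30,
)

```text
clock: 26.35
tool_pos: [502.3, 207.1, 163.7]
tool_rot: [[1.0, 0.025, -0.0], [0.025, -1.0, -0.001], [-0.0, 0.001, -1.0]]
ft_force: [-1.4, -5.6, 4.0]
grip_width: 38.6
```

servo_tool(
  plan=[
    {"jaw":0,"dx":-2,"dy":0,"dz":3.5,"spin":0},
    {"jaw":0,"dx":-4,"dy":0,"dz":7,"spin":0},
    {"jaw":0,"dx":-8,"dy":-0.5,"dz":14,"spin":0},
    {"jaw":0,"dx":-12,"dy":-1,"dz":21,"spin":0},
    {"jaw":0,"dx":-16,"dy":-1,"dz":28,"spin":0},
    {"jaw":0,"dx":-20,"dy":-1,"dz":35,"spin":0},
    {"jaw":0,"dx":-25,"dy":-1,"dz":43,"spin":0},
    {"jaw":0,"dx":-30,"dy":-1,"dz":52,"spin":0},
    {"jaw":0,"dx":-36,"dy":-1.5,"dz":62,"spin":0},
    {"jaw":0,"dx":-42,"dy":-2,"dz":72,"spin":0},
  ],
  force=45,
)

```text
clock: 27.35
tool_pos: [459.9, 205.6, 236.7]
tool_rot: [[1.0, 0.025, 0.0], [0.025, -1.0, 0.0], [0.0, -0.0, -1.0]]
ft_force: [0.3, 0.2, -2.4]
grip_width: 37.8
```

```bash
python3 - <<'E'
from h import *
s=manip.get_state(); print(s['clock'],s['tool_pos'],s['tool_rot'].round(3),s['ft_force'],s['grip_width'],s['joint_positions'].round(0))
snap('scene','scene19')
t=load('scene19'); roi=(190,150,290,270);k=5
ov(t,(566,202.7,.047),roi,k,'pics/s19d.png',26)
E
```

```text
27.35 [459.85929767 205.64687721 236.6757461 ] [[ 1.     0.025  0.   ]
 [ 0.025 -1.     0.   ]
 [ 0.    -0.    -1.   ]] [ 0.30346711  0.20506832 -2.40055629] 37.76501386153583 [ -24.    7.   -8.  111.    1.   62. -121.]
```

```bash
python3 - <<'E'
from h import *
t=load('top1')
f=lambda u,v:[(u+.5)/6-.5+420,(v+.5)/6-.5+155]
c=backproj(t,[f(203,130),f(415,113),f(232,380),f(370,370)],8);print(c.round(1))
for a,b in((0,1),(2,3),(2,0)):
    d=c[b]-c[a]; print(np.degrees(np.arctan2(d[1],d[0])),np.linalg.norm(d))
def fit(tag,roi,yaw,x0,L=None):
    t=load(tag);q,h=contour(t,blue,roi); 
    # resample contour points on the hull
    def g(p):
        P=np.r_[sock((p[0],p[1],yaw),circ(36,80)),sock((p[0],p[1],yaw),circ(36,80-(p[2] if L is None else L)))]
        return hulldist(proj(t,P),h)
    o=least_squares(g,x0 if L is None else x0[:2],diff_step=1e-4,loss='soft_l1'); return o.x,np.abs(o.fun).mean(),len(h)
for L in(None,20,26):
    print('A',fit('top0',(195,160,260,220),.047,[566,202,20],L)); print('A17-',fit('top1',(195,160,260,220),.047,[566,202,20],L))
    print('C',fit('top1',(470,175,512,225),.05,[560,-415,20],L))
    print('B',fit('top0',(335,170,385,222),.08,[545,-105,20],L))
E
```

```text
[[ 601.9 -358.2    8. ]
 [ 608.5 -448.6    8. ]
 [ 492.9 -364.4    8. ]
 [ 496.6 -422.3    8. ]]
-85.8334212887709 90.67007074058792
-86.36717750766432 58.07752032413152
3.239540160588523 109.19100880186726
A (array([568.14161513, 202.08427379,  16.47916542]), np.float64(0.23018197248457475), 40)
A17- (array([568.57490426, 201.82751047,  15.01759241]), np.float64(0.2532640692267582), 31)
C (array([ 540.18024302, -408.06607923,   19.29220598]), np.float64(0.22192707743676957), 40)
B (array([ 547.22336609, -109.55457777,   16.41121754]), np.float64(0.205763298308122), 42)
A (array([567.76032111, 202.24483752]), np.float64(0.24725319450453975), 40)
A17- (array([567.66888402, 202.12747337]), np.float64(0.2730487565449168), 31)
C (array([ 540.09833712, -408.12429411]), np.float64(0.22396734109070238), 40)
B (array([ 546.82685971, -109.69051337]), np.float64(0.23777129318105655), 42)
A (array([567.09446275, 202.52095669]), np.float64(0.411426862335771), 40)
A17- (array([566.51969472, 202.52215354]), np.float64(0.34816709177724514), 31)
C (array([ 539.40377869, -408.59715608]), np.float64(0.44010000369905616), 40)
B (array([ 546.14001066, -109.92438042]), np.float64(0.3886528676914785), 42)
```

```bash
python3 - <<'E'
from h import *
t=load('scene19'); roi=(228,185,264,235);k=14
a=cv2.resize(np.ascontiguousarray(t['pixels'][roi[1]:roi[3],roi[0]:roi[2]][:,:,::-1]),None,fx=k,fy=k,interpolation=cv2.INTER_CUBIC)
G=np.array([459.86,205.65,236.68+18.8])
def head(img,G,axis,m,col,gh=104,off=(0,0)):
    axis=np.array(axis)/np.linalg.norm(axis); m=np.array(m)-np.dot(m,axis)*axis; m/=np.linalg.norm(m); n=np.cross(m,axis)
    W=lambda P:G+np.array([[x,y,z-gh] for x,y,z in P])@np.array([n,m,axis])
    def pl(P,cl=True):
        q=(proj(t,W(P))+off-[roi[0],roi[1]]+.5)*k-.5; cv2.polylines(img,[np.round(q*8).astype(int)],cl,col,1,cv2.LINE_AA,3)
    pl([(-12,-18,118),(-12,18,118),(12,18,118),(12,-18,118)]); pl([(-12,-18,118),(-12,18,118),(-12,18,66),(-12,-18,66)])
    pl(circ(20,63)); pl(circ(8,0)); pl([(0,0,0),(0,0,118)],False)
h=np.array([-.025,1,0])
head(a,G,[-.5,0,.866],h,(0,255,0)); head(a,G,[-.52,.06,.85],h,(0,0,255))
cv2.imwrite('pics/s19e.png',a)
E
cat > fit.py <<'E'
from h import *
def fithead(c,G,hang,obs,pts,verbose=True):
    """params: lean-forward angle, lateral lean, gh, ox(tool-x offset), turn err"""
    def W(v,P):
        b,l,gh,ox,tw=v; hx=np.array([np.sin(hang),-np.cos(hang),0]) # +x-ish perpendicular to h
        h=np.array([np.cos(hang),np.sin(hang),0])
        ax=-np.sin(b)*hx+np.cos(b)*np.array([0,0,1]); ax=ax+np.tan(l)*h; ax/=np.linalg.norm(ax)
        m=h-np.dot(h,ax)*ax; m/=np.linalg.norm(m); n=np.cross(m,ax); m,n=m*np.cos(tw)-n*np.sin(tw),n*np.cos(tw)+m*np.sin(tw)
        return np.array(G)+ox*hx+np.array([[x,y,z-gh] for x,y,z in P],float)@np.array([n,m,ax])
    pr=[.05,.05,4,4,.05]; v0=np.array([.55,0,104,0,0])
    f=lambda v:np.r_[(proj(c,W(v,pts))-obs).ravel()/.5,(v[1])/.1,(v[2]-104)/8,(v[3])/6,v[4]/.1]
    o=least_squares(f,v0,x_scale=[.1,.1,5,5,.1]); v=o.x
    if verbose: print('lean',np.degrees(v[0]),'lat',np.degrees(v[1]),'gh',v[2],'ox',v[3],'tw',np.degrees(v[4]),'res',np.abs(o.fun).mean().round(2))
    return v,W
E
python3 - <<'E'
from fit import *
t=load('scene19')
px=np.array([(222,163),(268,545),(125,230),(335,205),(125,135),(318,112)])
obs=(px+.5)/14-.5+[228,185]
pts=[(0,0,118),(0,0,0),(-12,18,118),(-12,-18,118),(12,18,118),(12,-18,118)]
for off in((0,0),(.5,.9),(1,1.8)):
    v,W=fithead(t,[459.86,205.65,255.48],np.radians(91.4),obs-off,pts); print(W(v,[(0,0,0),(0,0,118)]).round(1))
E
```

```text
lean 33.55774899727724 lat 4.618333529740381 gh 117.29582103513862 ox 6.226425292363068 tw -1.3407033804233839 res 0.84
[[530.9 197.9 158.1]
 [465.7 205.8 256.1]]
lean 33.559543393064125 lat 4.365726454994921 gh 116.488568454546 ox 11.867515143057366 tw -1.216442550657307 res 0.95
[[536.1 198.6 158.7]
 [470.9 206.  256.7]]
lean 33.55636203834031 lat 4.130929049147477 gh 115.73645525160109 ox 17.65467547008491 tw -1.1001193212324676 res 1.06
[[541.5 199.3 159.3]
 [476.3 206.2 257.4]]
```

servo_tool(
  plan=[
    {"jaw":0,"dx":0,"dy":0,"dz":30,"spin":0},
    {"jaw":0,"dx":0,"dy":-20,"dz":60,"spin":0},
    {"jaw":0,"dx":0,"dy":-65,"dz":65,"spin":0},
    {"jaw":0,"dx":-2,"dy":-112,"dz":65,"spin":0},
    {"jaw":0,"dx":-4,"dy":-160,"dz":65,"spin":0.5},
    {"jaw":0,"dx":-6,"dy":-208,"dz":65,"spin":1},
    {"jaw":0,"dx":-8,"dy":-256,"dz":65,"spin":1},
    {"jaw":0,"dx":-10,"dy":-304,"dz":65,"spin":1.5},
    {"jaw":0,"dx":-12,"dy":-352,"dz":65,"spin":2},
    {"jaw":0,"dx":-14,"dy":-400,"dz":65,"spin":2.3},
  ],
  force=60,
)

```text
clock: 28.4
tool_pos: [445.8, -196.3, 301.2]
tool_rot: [[0.998, 0.066, 0.001], [0.066, -0.998, 0.0], [0.001, 0.0, -1.0]]
ft_force: [0.5, 0.4, -3.1]
grip_width: 36.5
```

servo_tool(
  plan=[
    {"jaw":0,"dx":-2,"dy":-48,"dz":0,"spin":0},
    {"jaw":0,"dx":-4,"dy":-96,"dz":0,"spin":0},
    {"jaw":0,"dx":-6,"dy":-144,"dz":0,"spin":0},
    {"jaw":0,"dx":-8,"dy":-185,"dz":0,"spin":0},
    {"jaw":0,"dx":-10,"dy":-205,"dz":-10,"spin":0},
    {"jaw":0,"dx":-10,"dy":-213,"dz":-30,"spin":0},
    {"jaw":0,"dx":-10,"dy":-213,"dz":-50,"spin":0},
    {"jaw":0,"dx":-10,"dy":-213,"dz":-60,"spin":0},
    {"jaw":0,"dx":-10,"dy":-213,"dz":-60,"spin":0},
    {"jaw":0,"dx":-10,"dy":-213,"dz":-60,"spin":0},
  ],
)

```text
clock: 29.4
tool_pos: [436.8, -407.3, 241.5]
tool_rot: [[0.998, 0.066, 0.001], [0.066, -0.998, -0.0], [0.001, 0.0, -1.0]]
ft_force: [-0.9, -0.9, -3.0]
grip_width: 36.6
```

```bash
python3 - <<'E'
from h import *
s=manip.get_state(); print(s['clock'],s['tool_pos'],s['tool_rot'].round(3),s['ft_force'],s['grip_width'],s['joint_positions'].round(0))
snap('scene','scene20');snap('top','top20')
t=load('scene20'); roi=(410,130,500,240);k=5
ov(t,(539,-408,.065),roi,k,'pics/s20d.png',26)
t=load('top20'); roi=(430,150,540,245);k=5
ov(t,(539,-408,.065),roi,k,'pics/t20d.png',26)
a=cv2.imread('pics/s20d.png');b=cv2.imread('pics/t20d.png'); H=max(a.shape[0],b.shape[0]); pad=lambda i:cv2.copyMakeBorder(i,0,H-i.shape[0],0,0,cv2.BORDER_CONSTANT)
o=np.hstack([pad(a),pad(b)]); cv2.imwrite('pics/st20.png',cv2.resize(o,(800,int(o.shape[0]*800/o.shape[1]))))
E
```

```text
29.4 [ 436.7739917  -407.27143047  241.53711061] [[ 0.998  0.066  0.001]
 [ 0.066 -0.998 -0.   ]
 [ 0.001  0.    -1.   ]] [-0.87402456 -0.9088247  -3.04129433] 36.59343943150677 [ 16.  16.  26. 101.  -8.  64. -42.]
```

```bash
cat >> fit.py <<'E'
def drawhead(c,img,roi,k,W,v,col):
    def pl(P,cl=True):
        q=(proj(c,W(v,P))-[roi[0],roi[1]]+.5)*k-.5; cv2.polylines(img,[np.round(q*8).astype(int)],cl,col,1,cv2.LINE_AA,3)
    pl([(-12,-18,118),(-12,18,118),(12,18,118),(12,-18,118)]); pl([(-12,-18,118),(-12,18,118),(-12,18,66),(-12,-18,66)])
    pl(circ(20,68)); pl(circ(20,58)); pl(circ(8,0)); pl([(0,0,0),(0,0,118)],False)
E
python3 - <<'E'
from fit import *
t=load('scene20'); roi=(440,175,485,230);k=14
a=cv2.resize(np.ascontiguousarray(t['pixels'][roi[1]:roi[3],roi[0]:roi[2]][:,:,::-1]),None,fx=k,fy=k,interpolation=cv2.INTER_CUBIC)
hang=np.radians(93.8)
v,W=fithead(t,[436.8,-407.3,260.3],hang,np.zeros((0,2)),np.zeros((0,3))) if False else (None,None)
from fit import fithead
_,W=fithead(t,[436.8,-407.3,260.3],hang,proj(t,[[436.8,-407.3,260.3]]),[(0,0,104)],False)
drawhead(t,a,roi,k,W,[np.radians(32.5),0,105,0,0],(0,255,0))
cv2.imwrite('pics/s20e.png',a)
E
python3 - <<'E'
from fit import *
t=load('scene20')
px=np.array([(478,118),(245,478),(412,190),(575,150),(395,95),(530,70)])
obs=(px+.5)/14-.5+[440,175]
pts=[(0,0,118),(0,0,0),(-12,18,118),(-12,-18,118),(12,18,118),(12,-18,118)]
for off in((0,0),(.5,.9)):
    v,W=fithead(t,[436.8,-407.3,260.3],np.radians(93.8),obs-off,pts); print(W(v,[(0,0,0),(0,0,118)]).round(1))
E
```

```text
lean 34.60689811744467 lat 3.6157167940069517 gh 113.34512662180025 ox -3.492371355478842 tw 0.9916429002383953 res 0.89
[[ 497.9 -410.4  167.2]
 [ 430.7 -407.4  264.1]]
lean 34.71794098432 lat 3.5654268731122216 gh 111.18900321783434 ox 0.21861503124902762 tw 1.049861916439952 res 0.84
[[ 500.5 -410.   169.1]
 [ 433.1 -407.1  265.9]]
```

servo_tool(
  plan=[
    {"jaw":0,"dx":2,"dy":0,"dz":-8,"spin":0},
    {"jaw":0,"dx":4,"dy":0,"dz":-16,"spin":0},
    {"jaw":0,"dx":7,"dy":0,"dz":-23,"spin":0},
    {"jaw":0,"dx":10,"dy":0,"dz":-29,"spin":0},
    {"jaw":0,"dx":12,"dy":0.5,"dz":-33,"spin":0},
    {"jaw":0,"dx":14,"dy":0.5,"dz":-37,"spin":0},
    {"jaw":0,"dx":15,"dy":0.5,"dz":-39,"spin":0},
    {"jaw":0,"dx":15,"dy":0.5,"dz":-39,"spin":0},
    {"jaw":0,"dx":15,"dy":0.5,"dz":-39,"spin":0},
    {"jaw":0,"dx":15,"dy":0.5,"dz":-39,"spin":0},
  ],
  force=40,
)

```text
clock: 30.5
tool_pos: [451.4, -407.0, 202.0]
tool_rot: [[0.998, 0.065, 0.0], [0.065, -0.998, -0.0], [0.0, 0.0, -1.0]]
ft_force: [0.0, -0.2, -2.6]
grip_width: 36.7
```

```bash
python3 - <<'E'
from fit import *
s=manip.get_state(); print(s['clock'],s['tool_pos'],s['ft_force'],s['torque'].round(2),s['grip_width'])
snap('scene','scene21');snap('top','top21')
t=load('scene21'); roi=(435,180,490,245);k=9
ov(t,(539,-408,.065),roi,k,'pics/s21d.png',26)
a=cv2.imread('pics/s21d.png'); G=s['tool_pos']+[0,0,18.8]
_,W=fithead(t,G,np.radians(93.8),proj(t,[G]),[(0,0,104)],False)
drawhead(t,a,roi,k,W,[np.radians(33.5),.03,107,0,0],(0,0,255))
t=load('top21');b=cv2.resize(np.ascontiguousarray(t['pixels'][165:225,445:525][:,:,::-1]),None,fx=5,fy=5,interpolation=cv2.INTER_CUBIC)
H=max(a.shape[0],b.shape[0]); pad=lambda i:cv2.copyMakeBorder(i,0,H-i.shape[0],0,0,cv2.BORDER_CONSTANT)
o=np.hstack([pad(a),pad(b)]); cv2.imwrite('pics/s21d.png',cv2.resize(o,(800,int(o.shape[0]*800/o.shape[1]))))
E
```

```text
30.5 [ 451.42181127 -407.01044956  202.03884242] [ 0.00802694 -0.16630062 -2.55197621] [0.09 0.03 0.01] 36.65691634473239
```

```bash
python3 - <<'E'
from fit import *
t=load('scene21'); roi=(440,195,478,235);k=16
a=cv2.resize(np.ascontiguousarray(t['pixels'][roi[1]:roi[3],roi[0]:roi[2]][:,:,::-1]),None,fx=k,fy=k,interpolation=cv2.INTER_CUBIC)
p=(539,-408,.065)
for r,z,c in((12,55,(0,255,255)),(36,80,(0,255,0)),(32,55,(255,255,0))):
    q=(proj(t,sock(p,circ(r,z)))-[roi[0],roi[1]]+.5)*k-.5; cv2.polylines(a,[np.round(q*8).astype(int)],True,c,1,cv2.LINE_AA,3)
cv2.imwrite('pics/s21e.png',a)
E
```

servo_tool(
  plan=[
    {"jaw":0,"dx":1,"dy":0,"dz":-1.7,"spin":0},
    {"jaw":0,"dx":2,"dy":0,"dz":-3.5,"spin":0},
    {"jaw":0,"dx":3,"dy":0,"dz":-5.2,"spin":0},
    {"jaw":0,"dx":4,"dy":0,"dz":-7,"spin":0},
    {"jaw":0,"dx":5,"dy":0,"dz":-8.7,"spin":0},
    {"jaw":0,"dx":6,"dy":0.3,"dz":-10.4,"spin":0},
    {"jaw":0,"dx":7,"dy":0.3,"dz":-12.1,"spin":0},
    {"jaw":0,"dx":8,"dy":0.5,"dz":-13.9,"spin":0},
    {"jaw":0,"dx":8,"dy":0.5,"dz":-13.9,"spin":0},
    {"jaw":0,"dx":8,"dy":0.5,"dz":-13.9,"spin":0},
  ],
  force=30,
)

```text
clock: 31.6
tool_pos: [459.4, -406.4, 187.9]
tool_rot: [[0.998, 0.065, -0.0], [0.065, -0.998, 0.0], [-0.0, -0.0, -1.0]]
ft_force: [-0.6, 0.5, -3.2]
grip_width: 37.1
```

servo_tool(
  plan=[
    {"jaw":0,"dx":1,"dy":0,"dz":-1.7,"spin":0},
    {"jaw":0,"dx":2,"dy":0,"dz":-3.5,"spin":0},
    {"jaw":0,"dx":3,"dy":0,"dz":-5.2,"spin":0},
    {"jaw":0,"dx":4,"dy":0,"dz":-7,"spin":0},
    {"jaw":0,"dx":5,"dy":0,"dz":-8.7,"spin":0},
    {"jaw":0,"dx":6,"dy":0,"dz":-10,"spin":0},
    {"jaw":0,"dx":7,"dy":-0.5,"dz":-11,"spin":0},
    {"jaw":0,"dx":8,"dy":-1,"dz":-12,"spin":0},
    {"jaw":0,"dx":9,"dy":-1.5,"dz":-12.5,"spin":0},
    {"jaw":0,"dx":9,"dy":-1.5,"dz":-12.5,"spin":0},
  ],
  force=25,
)

```text
clock: 32.6
tool_pos: [468.5, -407.9, 175.3]
tool_rot: [[0.998, 0.065, -0.0], [0.065, -0.998, 0.0], [-0.0, -0.0, -1.0]]
ft_force: [-0.2, 1.0, -2.7]
grip_width: 37.1
```

```bash
python3 - <<'E'
from fit import *
s=manip.get_state(); print(s['clock'],s['tool_pos'],s['ft_force'],s['torque'].round(2),s['grip_width'])
snap('scene','scene22')
t=load('scene22'); roi=(435,190,485,240);k=12
ov(t,(539,-408,.065),roi,k,'pics/s22d.png',26)
a=cv2.imread('pics/s22d.png'); G=s['tool_pos']+[0,0,18.8]
_,W=fithead(t,G,np.radians(93.8),proj(t,[G]),[(0,0,104)],False)
drawhead(t,a,roi,k,W,[np.radians(32),.03,107,0,0],(0,0,255))
cv2.imwrite('pics/s22d.png',a)
E
```

```text
32.6 [ 468.51854578 -407.91838417  175.27523216] [-0.20547429  1.03419193 -2.68378482] [ 0.07  0.02 -0.04] 37.09923193295529
```

servo_tool(
  plan=[
    {"jaw":0,"dx":2,"dy":-1,"dz":-1,"spin":0},
    {"jaw":0,"dx":4,"dy":-2,"dz":-2,"spin":0},
    {"jaw":0,"dx":6,"dy":-3,"dz":-3.5,"spin":2},
    {"jaw":0,"dx":7,"dy":-4,"dz":-4.5,"spin":5},
    {"jaw":0,"dx":7.5,"dy":-4,"dz":-5,"spin":8},
    {"jaw":0,"dx":7.5,"dy":-4,"dz":-5,"spin":11},
    {"jaw":0,"dx":7.5,"dy":-4,"dz":-5,"spin":14},
    {"jaw":0,"dx":7.5,"dy":-4,"dz":-5,"spin":16},
    {"jaw":0,"dx":7.5,"dy":-4,"dz":-5,"spin":16},
    {"jaw":0,"dx":7.5,"dy":-4,"dz":-5,"spin":16},
  ],
  force=25,
)

```text
clock: 33.65
tool_pos: [476.3, -414.7, 171.2]
tool_rot: [[0.942, 0.336, 0.002], [0.336, -0.942, -0.004], [0.001, 0.005, -1.0]]
ft_force: [1.7, -11.8, -3.9]
grip_width: 37.0
```

```bash
python3 - <<'E'
from fit import *
s=manip.get_state(); print(s['clock'],s['tool_pos'],s['ft_force'],s['torque'].round(2),s['grip_width'])
snap('scene','scene23')
t=load('scene23'); roi=(435,185,485,235);k=12
ov(t,(539,-408,.065),roi,k,'pics/s23d.png',26)
E
```

```text
33.65 [ 476.26992383 -414.73451542  171.15893489] [  1.72033547 -11.75756108  -3.930809  ] [-3.52 -0.47 -0.47] 36.992458471333016
```

servo_tool(
  plan=[
    {"jaw":0,"dx":0,"dy":0,"dz":0,"spin":0},
    {"jaw":0,"dx":0,"dy":0,"dz":0,"spin":0},
    {"jaw":0,"dx":0,"dy":0,"dz":0,"spin":0},
    {"jaw":0,"dx":0,"dy":0,"dz":-0.5,"spin":0},
    {"jaw":0,"dx":0.5,"dy":0,"dz":-1,"spin":0},
    {"jaw":0,"dx":1,"dy":0,"dz":-2,"spin":0},
    {"jaw":0,"dx":1.5,"dy":0,"dz":-3,"spin":0},
    {"jaw":0,"dx":2,"dy":0,"dz":-4,"spin":0},
    {"jaw":0,"dx":2,"dy":0,"dz":-4,"spin":0},
    {"jaw":0,"dx":2,"dy":0,"dz":-4,"spin":0},
  ],
  force=8,
)

```text
clock: 34.7
tool_pos: [478.0, -411.6, 166.2]
tool_rot: [[0.941, 0.338, -0.0], [0.338, -0.941, 0.0], [-0.0, -0.0, -1.0]]
ft_force: [1.9, -4.0, -2.2]
grip_width: 38.6
```

```bash
python3 - <<'E'
from fit import *
s=manip.get_state(); print(s['clock'],s['tool_pos'],s['ft_force'],s['torque'].round(2),s['grip_width'])
snap('scene','scene24')
t=load('scene24'); roi=(435,185,485,235);k=12
ov(t,(539,-408,.065),roi,k,'pics/s24d.png',26)
E
```

```text
34.7 [ 477.96934966 -411.61503172  166.20011559] [ 1.91791244 -4.04617354 -2.20415421] [-1.17 -0.45 -0.19] 38.58562033557158
```

servo_tool(
  plan=[
    {"jaw":0,"dx":0.5,"dy":0,"dz":-0.9,"spin":0},
    {"jaw":0,"dx":1,"dy":0,"dz":-1.7,"spin":0},
    {"jaw":0,"dx":1.5,"dy":0,"dz":-2.6,"spin":0},
    {"jaw":0,"dx":2,"dy":0,"dz":-3.5,"spin":0},
    {"jaw":0,"dx":2.5,"dy":0,"dz":-4.3,"spin":0},
    {"jaw":0,"dx":3,"dy":0,"dz":-5.2,"spin":0},
    {"jaw":0,"dx":3,"dy":0,"dz":-5.2,"spin":0},
    {"jaw":0,"dx":3,"dy":0,"dz":-5.2,"spin":0},
    {"jaw":0,"dx":3,"dy":0,"dz":-5.2,"spin":0},
    {"jaw":0,"dx":3,"dy":0,"dz":-5.2,"spin":0},
  ],
  force=15,
)

```text
clock: 35.75
tool_pos: [480.6, -413.2, 162.2]
tool_rot: [[0.942, 0.337, 0.001], [0.337, -0.942, -0.002], [0.0, 0.002, -1.0]]
ft_force: [-3.7, -8.0, 10.5]
grip_width: 37.7
```

servo_tool(
  plan=[
    {"jaw":0,"dx":0,"dy":0,"dz":0,"spin":0},
    {"jaw":0,"dx":0.5,"dy":0,"dz":-1,"spin":-2},
    {"jaw":0,"dx":1,"dy":0,"dz":-1.8,"spin":-4},
    {"jaw":0,"dx":1.4,"dy":0,"dz":-2.6,"spin":-6},
    {"jaw":0,"dx":1.8,"dy":0,"dz":-3.4,"spin":-8},
    {"jaw":0,"dx":2.2,"dy":0,"dz":-4.2,"spin":-10},
    {"jaw":0,"dx":2.6,"dy":0,"dz":-5,"spin":-12},
    {"jaw":0,"dx":3,"dy":0,"dz":-5.7,"spin":-14},
    {"jaw":0,"dx":3.3,"dy":0,"dz":-6.3,"spin":-16},
    {"jaw":0,"dx":3.3,"dy":0,"dz":-6.3,"spin":-16},
  ],
  force=30,
)

```text
clock: 36.75
tool_pos: [484.4, -413.3, 157.5]
tool_rot: [[0.998, 0.063, 0.002], [0.063, -0.998, -0.002], [0.002, 0.002, -1.0]]
ft_force: [-7.0, -2.6, 30.0]
grip_width: 36.0
```

```bash
python3 - <<'E'
from fit import *
s=manip.get_state(); print(s['clock'],s['tool_pos'],s['ft_force'],s['torque'].round(2),s['grip_width'])
snap('scene','scene25')
t=load('scene25'); roi=(435,185,485,235);k=12
ov(t,(539,-408,.065),roi,k,'pics/s25d.png',26)
E
```

```text
36.75 [ 484.41657883 -413.252541    157.45909234] [-7.04618955 -2.6121117  29.95629765] [0.26 1.58 0.12] 35.95833986895897
```

servo_tool(
  plan=[
    {"jaw":0,"dx":0.2,"dy":0,"dz":0,"spin":-2},
    {"jaw":0,"dx":0.5,"dy":0,"dz":-0.5,"spin":-4},
    {"jaw":0,"dx":0.9,"dy":0,"dz":-1,"spin":-6},
    {"jaw":0,"dx":1.3,"dy":0,"dz":-1.7,"spin":-8},
    {"jaw":0,"dx":1.7,"dy":0,"dz":-2.4,"spin":-10},
    {"jaw":0,"dx":2.1,"dy":0,"dz":-3.1,"spin":-12},
    {"jaw":0,"dx":2.5,"dy":0,"dz":-3.8,"spin":-14},
    {"jaw":0,"dx":2.8,"dy":0,"dz":-4.4,"spin":-16},
    {"jaw":0,"dx":3,"dy":0,"dz":-5,"spin":-18},
    {"jaw":0,"dx":3,"dy":0,"dz":-5,"spin":-18},
  ],
  force=35,
)

```text
clock: 37.8
tool_pos: [488.2, -412.0, 153.1]
tool_rot: [[0.969, -0.247, 0.003], [-0.247, -0.969, 0.0], [0.003, -0.001, -1.0]]
ft_force: [-7.8, 5.6, 43.2]
grip_width: 38.8
```

```bash
python3 - <<'E'
from fit import *
s=manip.get_state(); print(s['clock'],s['tool_pos'],s['ft_force'],s['torque'].round(2),s['grip_width'],s['tool_rot'].round(3)[:,1])
snap('scene','scene26')
t=load('scene26'); roi=(435,185,485,235);k=12
ov(t,(539,-408,.065),roi,k,'pics/s26d.png',26)
E
```

```text
37.8 [ 488.19103189 -411.99552733  153.11619036] [-7.76949853  5.55423753 43.20359947] [2.63 1.66 0.33] 38.80162657309604 [-0.247 -0.969 -0.001]
```

servo_tool(
  plan=[
    {"jaw":0,"dx":0,"dy":0,"dz":0.5,"spin":-2},
    {"jaw":0,"dx":0,"dy":0,"dz":0.5,"spin":-4},
    {"jaw":0,"dx":0,"dy":0,"dz":0.5,"spin":-4},
    {"jaw":0,"dx":0,"dy":0,"dz":2,"spin":-3},
    {"jaw":0,"dx":-0.5,"dy":0,"dz":3.5,"spin":-2},
    {"jaw":30,"dx":-0.5,"dy":0,"dz":3.5,"spin":-1},
    {"jaw":100,"dx":-0.5,"dy":0,"dz":3.5,"spin":-1},
    {"jaw":100,"dx":-0.5,"dy":0,"dz":3.5,"spin":-1},
    {"jaw":100,"dx":-0.5,"dy":0,"dz":3.5,"spin":-1},
    {"jaw":100,"dx":-0.5,"dy":0,"dz":3.5,"spin":-1},
  ],
)

```text
clock: 38.85
tool_pos: [486.4, -411.8, 153.1]
tool_rot: [[0.965, -0.263, -0.001], [-0.263, -0.965, 0.0], [-0.001, -0.0, -1.0]]
ft_force: [-0.2, -1.2, 1.1]
grip_width: 67.1
```

servo_tool(
  plan=[
    {"jaw":100,"dx":0,"dy":0,"dz":10,"spin":0},
    {"jaw":100,"dx":0,"dy":0,"dz":40,"spin":0},
    {"jaw":100,"dx":0,"dy":0,"dz":85,"spin":0},
    {"jaw":100,"dx":0,"dy":40,"dz":105,"spin":0},
    {"jaw":100,"dx":0,"dy":88,"dz":105,"spin":0},
    {"jaw":100,"dx":0,"dy":136,"dz":105,"spin":0},
    {"jaw":100,"dx":0,"dy":184,"dz":105,"spin":0},
    {"jaw":100,"dx":0,"dy":232,"dz":105,"spin":0},
    {"jaw":100,"dx":0,"dy":280,"dz":105,"spin":0},
    {"jaw":100,"dx":0,"dy":300,"dz":105,"spin":0},
  ],
)

```text
clock: 39.85
tool_pos: [486.7, -107.7, 259.2]
tool_rot: [[0.966, -0.259, 0.001], [-0.259, -0.966, 0.001], [0.001, -0.001, -1.0]]
ft_force: [0.5, -0.7, -0.3]
grip_width: 93.9
```

```bash
python3 - <<'E'
from fit import *
s=manip.get_state(); print(s['clock'],s['tool_pos'],s['ft_force'],s['grip_width'],s['joint_positions'].round(0))
snap('top','top27');snap('scene','scene27')
t=load('top27'); roi=(445,160,530,225);k=9
ov(t,(539,-408,.065),roi,k,'pics/t27d.png',20)
cv2.imwrite('pics/top27full.png',t['pixels'][:,:,::-1])
E
```

```text
39.85 [ 486.66430901 -107.71193881  259.17791308] [ 0.51243533 -0.65896448 -0.2715395 ] 93.87884026996937 [-15.   4.  22. 111.  -2.  64. -98.]
```

```bash
python3 - <<'E'
from fit import *
k=9
for tag,roi,fn in(('top0',(205,170,245,215),'pics/ha.png'),('top0',(338,175,380,220),'pics/hb.png'),('top27',(472,178,514,223),'pics/hc.png')):
    t=load(tag);cv2.imwrite(fn,cv2.resize(np.ascontiguousarray(t['pixels'][roi[1]:roi[3],roi[0]:roi[2]][:,:,::-1]),None,fx=k,fy=k,interpolation=cv2.INTER_CUBIC))
ims=[cv2.imread(f) for f in('pics/ha.png','pics/hb.png','pics/hc.png')]; H=max(i.shape[0] for i in ims)
o=np.hstack([cv2.copyMakeBorder(i,0,H-i.shape[0],0,0,0) for i in ims]);print(o.shape,[i.shape for i in ims]);cv2.imwrite('pics/habc.png',cv2.resize(o,None,fx=.7,fy=.7))
def dot(tag,roi,col):
    t=load(tag);x0,y0,x1,y1=roi; im=cv2.resize(np.ascontiguousarray(t['pixels'][y0:y1,x0:x1]),None,fx=8,fy=8,interpolation=cv2.INTER_CUBIC).astype(int)
    r,g,b=im[:,:,0],im[:,:,1],im[:,:,2]
    m=((b>r+50)&(b>g+25)) if col=='b' else ((r>b+60)&(r>g+30)); m=m.astype(np.uint8)
    n,l,st,ce=cv2.connectedComponentsWithStats(m); return [(st[i,4],((ce[i]+.5)/8-.5+[x0,y0]).round(2)) for i in range(1,n) if st[i,4]>300]
A=(566.5,202.5,.047);B=(545.6,-109.6,.082);C=(539,-408,.065)
for n,tag,roi,col,p in(('A','top0',(214,190,230,206),'b',A),('B','top0',(355,195,375,215),'o',B),('C','top27',(490,198,506,214),'b',C),('Cs','scene27',(455,203,468,216),'b',C),('As','scene0',(240,215,254,226),'b',A)):
    t=load(tag);d=dot(tag,roi,col);print(n,d,proj(t,sock(p,[[0,0,118]])).round(2), 'per mm x,y,lift',(proj(t,sock(p,[[0,0,128]]))-proj(t,sock(p,[[0,0,118]]))).round(2))
E
```

```text
(405, 1116, 3) [(405, 360, 3), (405, 378, 3), (405, 378, 3)]
A [(np.int32(2166), array([222.31, 198.21])), (np.int32(1420), array([220.97, 203.95]))] [[221.79 195.79]] per mm x,y,lift [[-0.6   1.11]]
B [(np.int32(2524), array([363.64, 205.58]))] [[363.03 203.29]] per mm x,y,lift [[0.49 1.17]]
C [(np.int32(1988), array([497.51, 206.64])), (np.int32(540), array([494.86, 212.56]))] [[497.06 204.81]] per mm x,y,lift [[1.41 1.18]]
Cs [(np.int32(1092), array([461.61, 207.07]))] [[461.31 205.78]] per mm x,y,lift [[ 1.44 -2.28]]
As [(np.int32(1613), array([246.84, 220.09]))] [[246.39 218.37]] per mm x,y,lift [[ 0.1  -2.45]]
```

```bash
python3 - <<'E'
from fit import *
out=[]
for tag,roi,p,off in(('top0',(205,180,240,212),(566.5,202.5,.047),(.52,2.42)),('top0',(345,185,380,217),(545.6,-109.6,.082),(.6,2.3)),('top27',(478,187,513,219),(539,-408,.065),(.45,1.83))):
    t=load(tag);k=22
    a=cv2.resize(np.ascontiguousarray(t['pixels'][roi[1]:roi[3],roi[0]:roi[2]][:,:,::-1]),None,fx=k,fy=k,interpolation=cv2.INTER_CUBIC)
    for turn,col in((0,(0,255,0)),(.12,(0,0,255))):
        Q=np.array([[sx*12,sy*18,118] for sx,sy in((-1,-1),(-1,1),(1,1),(1,-1))])@Rz(turn-.315).T
        q=(proj(t,sock(p,Q))+off-[roi[0],roi[1]]+.5)*k-.5; cv2.polylines(a,[np.round(q*8).astype(int)],True,col,1,cv2.LINE_AA,3)
    out.append(a[150:])
cv2.imwrite('pics/turn.png',cv2.resize(np.hstack(out),(800,int(out[0].shape[0]*800/(3*770)))))
E
python3 - <<'E'
from fit import *
out=[]
for n,tag,roi,p,off in(('A','top0',(205,180,240,212),(566.5,202.5,.047),(.52,2.42)),('B','top0',(345,185,380,217),(545.6,-109.6,.082),(.6,2.3)),('C','top27',(478,187,513,219),(539,-408,.065),(.45,1.83))):
    t=load(tag);k=8
    a=cv2.resize(np.ascontiguousarray(t['pixels'][roi[1]:roi[3],roi[0]:roi[2]]),None,fx=k,fy=k,interpolation=cv2.INTER_CUBIC).astype(float)
    g=cv2.GaussianBlur(a.mean(2),(0,0),3)
    gx=cv2.Sobel(g,cv2.CV_64F,1,0);gy=cv2.Sobel(g,cv2.CV_64F,0,1)
    def score(v):
        Q=np.array([[sx*12,sy*18,118] for sx,sy in((-1,-1),(-1,1),(1,1),(1,-1))])@Rz(v[2]-.315).T
        q=(proj(t,sock(p,Q))+np.array(off)+v[:2]-[roi[0],roi[1]]+.5)*k-.5
        s=0;c=q.mean(0)
        for i in range(4):
            A,B=q[i],q[(i+1)%4]; L=np.linspace(.12,.88,30)[:,None]; P=A+(B-A)*L; d=(B-A)/np.linalg.norm(B-A); nn=np.array([-d[1],d[0]]); 
            if np.dot(nn,c-A)<0: nn=-nn
            x,y=np.clip(P.T,0,[[g.shape[1]-2],[g.shape[0]-2]]).astype(int); s+=np.clip((gx[y,x]*nn[0]+gy[y,x]*nn[1]),0,40).mean()
        return s
    best=max(((score((dx,dy,tw)),dx,dy,tw) for dx in np.arange(-.8,.81,.2) for dy in np.arange(-.8,.81,.2) for tw in np.arange(-.3,.31,.02)))
    print(n,best, [round(max(score((dx,dy,tw)) for dx in np.arange(-.8,.81,.2) for dy in np.arange(-.8,.81,.2)),1) for tw in np.arange(-.2,.21,.04)])
E
```

```text
A (np.float64(143.36853393638867), np.float64(0.19999999999999973), np.float64(-0.6000000000000001), np.float64(0.020000000000000295)) [np.float64(110.9), np.float64(114.9), np.float64(121.1), np.float64(129.8), np.float64(138.2), np.float64(141.3), np.float64(141.6), np.float64(132.4), np.float64(126.9), np.float64(121.8), np.float64(114.2)]
B (np.float64(149.12388559130127), np.float64(-0.20000000000000018), np.float64(-0.6000000000000001), np.float64(0.04000000000000031)) [np.float64(112.4), np.float64(120.6), np.float64(130.7), np.float64(138.7), np.float64(144.5), np.float64(147.8), np.float64(149.1), np.float64(146.4), np.float64(140.9), np.float64(130.3), np.float64(124.8)]
C (np.float64(123.57962742276946), np.float64(-0.40000000000000013), np.float64(-0.8), np.float64(0.1400000000000004)) [np.float64(73.4), np.float64(80.7), np.float64(88.0), np.float64(96.7), np.float64(105.5), np.float64(112.2), np.float64(117.2), np.float64(121.4), np.float64(123.5), np.float64(123.1), np.float64(119.4)]
```

servo_tool(
  plan=[
    {"jaw":100,"dx":0,"dy":-45,"dz":0,"spin":2},
    {"jaw":100,"dx":0,"dy":-93,"dz":0,"spin":4},
    {"jaw":100,"dx":0,"dy":-141,"dz":0,"spin":6},
    {"jaw":100,"dx":0,"dy":-189,"dz":0,"spin":8},
    {"jaw":100,"dx":0,"dy":-237,"dz":0,"spin":8},
    {"jaw":100,"dx":0,"dy":-280,"dz":0,"spin":8},
    {"jaw":100,"dx":0,"dy":-302,"dz":-20,"spin":8},
    {"jaw":100,"dx":0,"dy":-304,"dz":-60,"spin":8},
    {"jaw":100,"dx":0,"dy":-304,"dz":-95,"spin":8},
    {"jaw":60,"dx":0,"dy":-304,"dz":-105,"spin":8},
  ],
)

```text
clock: 40.95
tool_pos: [484.6, -415.9, 150.4]
tool_rot: [[0.992, -0.128, -0.004], [-0.128, -0.992, 0.002], [-0.004, -0.001, -1.0]]
ft_force: [-1.1, 0.2, 0.6]
grip_width: 89.1
```

servo_tool(
  plan=[
    {"jaw":0,"dx":0,"dy":0,"dz":0,"spin":0},
    {"jaw":0,"dx":0,"dy":0,"dz":0,"spin":0},
    {"jaw":0,"dx":0,"dy":0,"dz":0,"spin":0},
    {"jaw":0,"dx":0,"dy":0,"dz":0,"spin":0},
    {"jaw":0,"dx":0,"dy":0,"dz":0,"spin":0},
    {"jaw":0,"dx":0,"dy":0,"dz":0,"spin":0},
    {"jaw":0,"dx":0,"dy":0,"dz":0,"spin":0},
    {"jaw":0,"dx":0,"dy":0,"dz":0,"spin":0},
    {"jaw":0,"dx":0.5,"dy":0,"dz":-1,"spin":-2},
    {"jaw":0,"dx":1,"dy":0,"dz":-2,"spin":-4},
  ],
  force=55,
)

```text
clock: 41.95
tool_pos: [487.3, -414.5, 153.0]
tool_rot: [[0.981, -0.195, -0.0], [-0.195, -0.981, 0.003], [-0.001, -0.003, -1.0]]
ft_force: [-16.9, 18.8, 44.8]
grip_width: 39.0
```

servo_tool(
  plan=[
    {"jaw":0,"dx":0,"dy":0,"dz":0,"spin":-2},
    {"jaw":0,"dx":0,"dy":0,"dz":0,"spin":-4},
    {"jaw":0,"dx":0,"dy":0,"dz":-0.5,"spin":-6},
    {"jaw":0,"dx":0,"dy":0,"dz":-0.5,"spin":-8},
    {"jaw":0,"dx":0,"dy":0,"dz":-0.5,"spin":-10},
    {"jaw":0,"dx":0,"dy":0,"dz":-0.5,"spin":-12},
    {"jaw":0,"dx":0,"dy":0,"dz":-0.5,"spin":-14},
    {"jaw":0,"dx":0,"dy":0,"dz":-0.5,"spin":-14},
    {"jaw":0,"dx":0,"dy":0,"dz":-0.5,"spin":-14},
    {"jaw":0,"dx":0,"dy":0,"dz":-0.5,"spin":-14},
  ],
)

```text
clock: 42.95
tool_pos: [490.1, -412.2, 153.4]
tool_rot: [[0.906, -0.423, 0.003], [-0.423, -0.906, 0.005], [0.001, -0.006, -1.0]]
ft_force: [-4.8, 23.0, 41.9]
grip_width: 40.4
```

```bash
python3 - <<'E'
from fit import *
s=manip.get_state(); print(s['clock'],s['tool_pos'],s['ft_force'],s['torque'].round(2),s['grip_width'],s['tool_rot'].round(3)[:,1])
snap('scene','scene28')
t=load('scene28'); roi=(435,185,485,235);k=12
ov(t,(539,-408,.065),roi,k,'pics/s28d.png',26)
E
```

```text
42.95 [ 490.12849701 -412.24477995  153.3653272 ] [-4.84622476 22.99924666 41.93391468] [8.37 0.61 1.61] 40.35082323062103 [-0.423 -0.906 -0.006]
```

servo_tool(
  plan=[
    {"jaw":0,"dx":0,"dy":0,"dz":0.5,"spin":3},
    {"jaw":0,"dx":0,"dy":0,"dz":1,"spin":6},
    {"jaw":0,"dx":0,"dy":0,"dz":1.5,"spin":9},
    {"jaw":30,"dx":0,"dy":0,"dz":1.5,"spin":11},
    {"jaw":100,"dx":0,"dy":0,"dz":1.5,"spin":11},
    {"jaw":100,"dx":0,"dy":0,"dz":1.5,"spin":11},
    {"jaw":100,"dx":0,"dy":0,"dz":1.5,"spin":11},
    {"jaw":100,"dx":0,"dy":0,"dz":15,"spin":11},
    {"jaw":100,"dx":0,"dy":0,"dz":50,"spin":11},
    {"jaw":100,"dx":0,"dy":10,"dz":95,"spin":11},
  ],
)

```text
clock: 44.0
tool_pos: [486.5, -406.4, 246.4]
tool_rot: [[0.969, -0.248, -0.003], [-0.248, -0.969, 0.0], [-0.003, 0.0, -1.0]]
ft_force: [0.3, -0.2, -0.0]
grip_width: 84.3
```

servo_tool(
  plan=[
    {"jaw":100,"dx":0,"dy":45,"dz":10,"spin":0},
    {"jaw":100,"dx":0,"dy":93,"dz":10,"spin":0},
    {"jaw":100,"dx":0,"dy":141,"dz":10,"spin":0},
    {"jaw":100,"dx":0,"dy":189,"dz":10,"spin":0},
    {"jaw":100,"dx":0,"dy":237,"dz":10,"spin":0},
    {"jaw":100,"dx":0,"dy":270,"dz":10,"spin":0},
    {"jaw":100,"dx":0,"dy":290,"dz":10,"spin":0},
    {"jaw":100,"dx":0,"dy":290,"dz":10,"spin":0},
    {"jaw":100,"dx":0,"dy":290,"dz":10,"spin":0},
    {"jaw":100,"dx":0,"dy":290,"dz":10,"spin":0},
  ],
)

```text
clock: 45.0
tool_pos: [487.7, -117.1, 256.3]
tool_rot: [[0.969, -0.248, 0.001], [-0.248, -0.969, -0.0], [0.001, 0.0, -1.0]]
ft_force: [-0.4, -1.0, 0.1]
grip_width: 94.3
```

```bash
cat > chk.py <<'E'
from fit import *
def turnfit(tag,tags):
  res={}
  for n,tag,roi,p,off in(('A','top0',(205,180,240,212),(566.5,202.5,.047),(.52,2.42)),('B','top0',(345,185,380,217),(545.6,-109.6,.082),(.6,2.3)),('C',tags,(478,187,513,219),(539,-408,.065),(.45,1.83))):
    t=load(tag);k=8
    a=cv2.resize(np.ascontiguousarray(t['pixels'][roi[1]:roi[3],roi[0]:roi[2]]),None,fx=k,fy=k,interpolation=cv2.INTER_CUBIC).astype(float)
    g=cv2.GaussianBlur(a.mean(2),(0,0),3)
    gx=cv2.Sobel(g,cv2.CV_64F,1,0);gy=cv2.Sobel(g,cv2.CV_64F,0,1)
    def score(v,edges=(0,1,2,3)):
        Q=np.array([[sx*12,sy*18,118] for sx,sy in((-1,-1),(-1,1),(1,1),(1,-1))])@Rz(v[2]-.315).T
        q=(proj(t,sock(p,Q))+np.array(off)+v[:2]-[roi[0],roi[1]]+.5)*k-.5
        s=0;c=q.mean(0)
        for i in edges:
            A,B=q[i],q[(i+1)%4]; L=np.linspace(.12,.88,30)[:,None]; P=A+(B-A)*L; d=(B-A)/np.linalg.norm(B-A); nn=np.array([-d[1],d[0]])
            if np.dot(nn,c-A)<0: nn=-nn
            x,y=np.clip(P.T,0,[[g.shape[1]-2],[g.shape[0]-2]]).astype(int); s+=np.clip((gx[y,x]*nn[0]+gy[y,x]*nn[1]),0,40).mean()
        return s
    R=np.arange(-1.2,1.21,.2)
    for e in((0,1,2,3),(0,),(0,1,3)):
        best=max(((score((dx,dy,tw),e),dx,dy,tw) for dx in R for dy in R for tw in np.arange(-.2,.4,.02))); print(n,e,np.round(best,2))
E
python3 - <<'E'
from chk import *
s=manip.get_state(); print(s['clock'],s['tool_pos'],s['ft_force'])
snap('top','top29');snap('scene','scene29')
turnfit('C','top29')
t=load('top29'); a=t['pixels'][178:223,472:514][:,:,::-1]; b=load('top27')['pixels'][178:223,472:514][:,:,::-1]
cv2.imwrite('pics/c29.png',cv2.resize(np.hstack([b,a]),None,fx=9,fy=9,interpolation=cv2.INTER_CUBIC))
E
```

```text
45.0 [ 487.73685321 -117.12152782  256.29542453] [-0.35775015 -0.97753096  0.13890505]
A (0, 1, 2, 3) [ 1.4337e+02  2.0000e-01 -6.0000e-01  2.0000e-02]
A (0,) [39.87  0.2  -0.8  -0.  ]
A (0, 1, 3) [ 1.064e+02  2.000e-01 -8.000e-01  2.000e-02]
B (0, 1, 2, 3) [ 1.4912e+02 -2.0000e-01 -6.0000e-01  4.0000e-02]
B (0,) [40.    0.2  -0.8   0.08]
B (0, 1, 3) [ 1.1849e+02 -0.0000e+00 -1.0000e+00  2.0000e-02]
C (0, 1, 2, 3) [112.91  -0.4   -0.2    0.16]
C (0,) [35.89 -1.2  -0.6   0.16]
C (0, 1, 3) [85.1 -0.2 -0.4  0.2]
```

```bash
python3 - <<'E'
from fit import *
def dot(tag,roi):
    t=load(tag);x0,y0,x1,y1=roi; im=cv2.resize(np.ascontiguousarray(t['pixels'][y0:y1,x0:x1]),None,fx=8,fy=8,interpolation=cv2.INTER_CUBIC).astype(int)
    r,g,b=im[:,:,0],im[:,:,1],im[:,:,2]; m=((b>r+50)&(b>g+25)).astype(np.uint8)
    n,l,st,ce=cv2.connectedComponentsWithStats(m); return [(int(st[i,4]),((ce[i]+.5)/8-.5+[x0,y0]).round(2)) for i in range(1,n) if st[i,4]>300]
for tg in('top27','top29'): print(tg,dot(tg,(490,198,506,213)))
for tg in('scene27','scene29'): print(tg,dot(tg,(455,203,468,216)))
def tri(obs):
    f=lambda X:np.concatenate([(proj(load(tg),[X])[0]-uv) for tg,uv in obs])
    o=least_squares(f,[510,-400,180]); return o.x
a=tri([('top0',[222.31,198.21]),('scene0',[246.84,220.09])])
c1=tri([('top27',[497.51,206.64]),('scene27',[461.61,207.07])])
c2=tri([('top29',dot('top29',(490,198,506,213))[0][1]),('scene29',dot('scene29',(455,203,468,216))[0][1])])
A=np.array([566.5,202.5,80]);C=np.array([539,-408,80])
R=lambda y:(Rz(y)@S0)
for n,p,o,y in(('A',a,A,.047),('C27',c1,C,.065),('C29',c2,C,.065)): print(n,p.round(1),'rel in socket frame',(R(y).T@(p-o)).round(1))
s=load('scene29'); a=s['pixels'][195:235,440:480][:,:,::-1]; b=load('scene27')['pixels'][195:235,440:480][:,:,::-1]
cv2.imwrite('pics/cs29.png',cv2.resize(np.hstack([b,a]),None,fx=10,fy=10,interpolation=cv2.INTER_CUBIC))
E
```

```text
top27 [(1988, array([497.51, 206.64]))]
top29 [(1925, array([497.64, 207.31]))]
scene27 [(1092, array([461.61, 207.07]))]
scene29 [(1112, array([462.02, 207.38]))]
A [502.8 199.1 179.1] rel in socket frame [ -5.6  -0.4 117.7]
C27 [ 477.1 -412.8  179.2] rel in socket frame [ -4.2  -0.8 117. ]
C29 [ 475.6 -413.2  178.8] rel in socket frame [ -5.7  -1.1 117.3]
```

```bash
python3 - <<'E'
from fit import *
def edges(t,p,turn,lean=(0,0)):
    Q=np.array([[sx*12,sy*18,118] for sx,sy in((-1,1),(-1,-1),(1,-1),(1,1))])@Rz(turn-.315).T
    q=proj(t,sock(p,Q)); f=lambda a,b:np.degrees(np.arctan2(b[1]-a[1],b[0]-a[0]))
    return [round(float(v),1) for v in(f(q[0],q[1]),f(q[3],q[2]),f(q[0],q[3]),f(q[1],q[2]))]
t=load('top29')
for tu in(0,.1,.2): print('C',tu,edges(t,(539,-408,.065),tu),'A',edges(load('top0'),(566.5,202.5,.047),tu),'scene C',edges(load('scene29'),(539,-408,.065),tu),'scene A',edges(load('scene0'),(566.5,202.5,.047),tu))
for tag,roi,fn in(('top29',(486,195,508,217),'e1'),('top0',(211,188,233,210),'e2')):
    t=load(tag);cv2.imwrite(f'pics/{fn}.png',cv2.resize(np.ascontiguousarray(t['pixels'][roi[1]:roi[3],roi[0]:roi[2]][:,:,::-1]),None,fx=18,fy=18,interpolation=cv2.INTER_LANCZOS4))
cv2.imwrite('pics/e.png',np.hstack([cv2.imread('pics/e1.png'),cv2.imread('pics/e2.png')]))
E
```

```text
C 0 [13.7, 13.8, -70.8, -70.4] A [14.1, 14.2, -77.5, -77.1] scene C [9.0, 9.1, -100.1, -101.2] scene A [8.5, 8.6, -77.2, -78.6]
C 0.1 [7.9, 8.0, -76.4, -76.0] A [8.6, 8.7, -83.6, -83.1] scene C [4.5, 4.7, -106.6, -107.6] scene A [4.1, 4.2, -84.7, -86.1]
C 0.2 [2.2, 2.3, -82.1, -81.6] A [3.1, 3.2, -89.5, -89.0] scene C [-0.2, 0.0, -112.7, -113.5] scene A [-0.3, -0.1, -92.2, -93.5]
```

```bash
python3 - <<'E'
from fit import *
from scipy.optimize import minimize
# photometric fit: quad of face colour, find params maximizing contrast between inside band and outside band using soft mask
for n,tag,c0,p,off in(('A','top0',(222.3,198.2),(566.5,202.5,.047),0),('B','top0',(363.64,205.58),(545.6,-109.6,.082),0),('C27','top27',(497.51,206.64),(539,-408,.065),0),('C29','top29',(497.64,207.31),(539,-408,.065),0)):
    t=load(tag);im=t['pixels'].astype(float); x0,y0=int(c0[0])-14,int(c0[1])-12;k=6
    a=cv2.resize(np.ascontiguousarray(im[y0:y0+24,x0:x0+28]),None,fx=k,fy=k,interpolation=cv2.INTER_CUBIC)
    r,g,b=a[:,:,0],a[:,:,1],a[:,:,2]
    yel=(r-b); br=a.mean(2)
    cen=(np.array(c0)-[x0,y0]+.5)*k-.5
    yy,xx=np.mgrid[:a.shape[0],:a.shape[1]]; dd=np.hypot(xx-cen[0],yy-cen[1])
    ring=(dd>3.6*k)&(dd<4.6*k); th=None
    face=np.median(br[(dd>3.4*k)&(dd<4*k)])
    res=[]
    for fr in(.80,.86,.9):
        m=((br>face*fr)&(yel>5)|(dd<3.6*k)).astype(np.uint8); m=cv2.morphologyEx(m,cv2.MORPH_OPEN,np.ones((5,5)))
        nn,l,st,_=cv2.connectedComponentsWithStats(m); m=(l==l[int(cen[1]),int(cen[0])]).astype(np.uint8)
        cs,_=cv2.findContours(m,cv2.RETR_EXTERNAL,cv2.CHAIN_APPROX_NONE); cc=max(cs,key=cv2.contourArea)
        def q(v):
            Q=np.array([[sx*12,sy*18,118] for sx,sy in((-1,-1),(-1,1),(1,1),(1,-1))])@Rz(v-.315).T
            z=proj(t,sock(p,Q)); return (z-z.mean(0))
        mu=cv2.moments(m,True); cx,cy=mu['m10']/mu['m00'],mu['m01']/mu['m00']
        def cost(v):
            pol=q(v[2])*k*v[3]+[cx+v[0],cy+v[1]]; M=np.zeros_like(m); cv2.fillPoly(M,[np.round(pol*16).astype(int)],1,shift=4); return np.sum(M!=m)/m.sum()
        best=min(((cost((dx,dy,tw,sc)),tw,sc) for tw in np.arange(-.16,.3,.02) for sc in(.92,1.,1.06) for dx in(-3,0,3) for dy in(-3,0,3)))
        res.append((round(best[0],3),round(best[1],2),best[2],int(m.sum())))
    print(n,res)
E
```

```text
A [(np.float64(0.111), np.float64(-0.0), 0.92, 5039), (np.float64(0.108), np.float64(-0.0), 0.92, 4932), (np.float64(0.107), np.float64(-0.0), 0.92, 4878)]
B [(np.float64(0.373), np.float64(-0.16), 1.06, 7990), (np.float64(0.395), np.float64(-0.16), 1.0, 7592), (np.float64(0.437), np.float64(-0.16), 1.06, 7155)]
C27 [(np.float64(0.114), np.float64(0.04), 0.92, 4972), (np.float64(0.112), np.float64(0.06), 0.92, 4891), (np.float64(0.112), np.float64(0.06), 0.92, 4812)]
C29 [(np.float64(0.111), np.float64(0.08), 0.92, 5020), (np.float64(0.109), np.float64(0.08), 0.92, 4900), (np.float64(0.106), np.float64(0.08), 0.92, 4817)]
```

servo_tool(
  plan=[
    {"jaw":100,"dx":0,"dy":-45,"dz":0,"spin":2},
    {"jaw":100,"dx":0,"dy":-93,"dz":0,"spin":4},
    {"jaw":100,"dx":0,"dy":-141,"dz":0,"spin":4},
    {"jaw":100,"dx":0,"dy":-189,"dz":0,"spin":4},
    {"jaw":100,"dx":0,"dy":-237,"dz":0,"spin":4},
    {"jaw":100,"dx":0,"dy":-275,"dz":0,"spin":4},
    {"jaw":90,"dx":0,"dy":-293,"dz":-20,"spin":4},
    {"jaw":75,"dx":0,"dy":-295,"dz":-60,"spin":4},
    {"jaw":60,"dx":0,"dy":-295,"dz":-95,"spin":4},
    {"jaw":50,"dx":0,"dy":-295,"dz":-103,"spin":4},
  ],
  force=20,
)

```text
clock: 46.1
tool_pos: [485.4, -410.2, 149.6]
tool_rot: [[0.984, -0.179, -0.005], [-0.179, -0.984, 0.003], [-0.006, -0.002, -1.0]]
ft_force: [-12.1, 11.2, 30.3]
grip_width: 65.5
```

servo_tool(
  plan=[
    {"jaw":0,"dx":0,"dy":0,"dz":0,"spin":0},
    {"jaw":0,"dx":0,"dy":0,"dz":0,"spin":0},
    {"jaw":0,"dx":0,"dy":0,"dz":0,"spin":0},
    {"jaw":0,"dx":0,"dy":0,"dz":0,"spin":0},
    {"jaw":0,"dx":0,"dy":0,"dz":0,"spin":0},
    {"jaw":0,"dx":0,"dy":0,"dz":0,"spin":0},
    {"jaw":0,"dx":0,"dy":0,"dz":0,"spin":0},
    {"jaw":0,"dx":0,"dy":0,"dz":0,"spin":0},
    {"jaw":0,"dx":0,"dy":0,"dz":0,"spin":0},
    {"jaw":0,"dx":0,"dy":0,"dz":0,"spin":0},
  ],
  force=20,
)

```text
clock: 47.1
tool_pos: [488.2, -411.4, 153.9]
tool_rot: [[0.984, -0.178, 0.002], [-0.178, -0.984, -0.001], [0.002, 0.001, -1.0]]
ft_force: [-0.2, -0.7, 7.4]
grip_width: 38.9
```

servo_tool(
  plan=[
    {"jaw":50,"dx":0,"dy":0,"dz":0,"spin":0},
    {"jaw":50,"dx":-1,"dy":0,"dz":2.5,"spin":0},
    {"jaw":50,"dx":-2.5,"dy":0,"dz":5,"spin":0},
    {"jaw":0,"dx":-2.5,"dy":0,"dz":5,"spin":0},
    {"jaw":0,"dx":-2.5,"dy":0,"dz":5,"spin":0},
    {"jaw":0,"dx":-2.5,"dy":0,"dz":5,"spin":0},
    {"jaw":0,"dx":-2.5,"dy":0,"dz":5,"spin":0},
    {"jaw":0,"dx":-2,"dy":0,"dz":4,"spin":-1},
    {"jaw":0,"dx":-1.5,"dy":0,"dz":3,"spin":-2},
    {"jaw":0,"dx":-1,"dy":0,"dz":2,"spin":-3},
  ],
  force=50,
)

```text
clock: 48.1
tool_pos: [485.6, -411.0, 157.2]
tool_rot: [[0.973, -0.23, -0.0], [-0.23, -0.973, 0.001], [-0.001, -0.001, -1.0]]
ft_force: [-21.2, 13.0, 54.7]
grip_width: 37.8
```

servo_tool(
  plan=[
    {"jaw":0,"dx":0,"dy":0,"dz":0.5,"spin":-2},
    {"jaw":0,"dx":0,"dy":0,"dz":0.5,"spin":-4},
    {"jaw":0,"dx":0,"dy":0,"dz":0.5,"spin":-6},
    {"jaw":0,"dx":0,"dy":0,"dz":0.5,"spin":-8},
    {"jaw":0,"dx":0,"dy":0,"dz":0.5,"spin":-10},
    {"jaw":0,"dx":0,"dy":0,"dz":0.5,"spin":-12},
    {"jaw":0,"dx":0,"dy":0,"dz":0.5,"spin":-12},
    {"jaw":0,"dx":0,"dy":0,"dz":1.2,"spin":-12},
    {"jaw":0,"dx":-0.3,"dy":0,"dz":1.8,"spin":-12},
    {"jaw":0,"dx":-0.3,"dy":0,"dz":1.8,"spin":-12},
  ],
)

```text
clock: 49.1
tool_pos: [488.8, -409.1, 158.0]
tool_rot: [[0.906, -0.424, 0.003], [-0.424, -0.906, 0.002], [0.002, -0.003, -1.0]]
ft_force: [2.1, 10.1, 20.9]
grip_width: 39.1
```

servo_tool(
  plan=[
    {"jaw":40,"dx":0,"dy":0,"dz":0,"spin":0},
    {"jaw":100,"dx":0,"dy":0,"dz":0,"spin":0},
    {"jaw":100,"dx":0,"dy":0,"dz":0,"spin":0},
    {"jaw":100,"dx":0,"dy":0,"dz":0,"spin":0},
    {"jaw":100,"dx":0,"dy":0,"dz":20,"spin":0},
    {"jaw":100,"dx":0,"dy":0,"dz":60,"spin":0},
    {"jaw":100,"dx":0,"dy":20,"dz":100,"spin":0},
    {"jaw":100,"dx":0,"dy":68,"dz":100,"spin":0},
    {"jaw":100,"dx":0,"dy":116,"dz":100,"spin":0},
    {"jaw":100,"dx":0,"dy":164,"dz":100,"spin":0},
  ],
)

```text
clock: 50.1
tool_pos: [486.0, -245.4, 256.6]
tool_rot: [[0.904, -0.427, 0.0], [-0.427, -0.904, -0.0], [0.0, 0.0, -1.0]]
ft_force: [2.2, 0.6, 0.2]
grip_width: 94.2
```

servo_tool(
  plan=[
    {"jaw":100,"dx":0,"dy":48,"dz":0,"spin":0},
    {"jaw":100,"dx":0,"dy":96,"dz":0,"spin":0},
    {"jaw":100,"dx":0,"dy":125,"dz":0,"spin":0},
    {"jaw":100,"dx":0,"dy":125,"dz":0,"spin":0},
    {"jaw":100,"dx":0,"dy":125,"dz":0,"spin":0},
    {"jaw":100,"dx":0,"dy":125,"dz":0,"spin":0},
    {"jaw":100,"dx":0,"dy":125,"dz":0,"spin":0},
    {"jaw":100,"dx":0,"dy":125,"dz":0,"spin":0},
    {"jaw":100,"dx":0,"dy":125,"dz":0,"spin":0},
    {"jaw":100,"dx":0,"dy":125,"dz":0,"spin":0},
  ],
)

```text
clock: 51.1
tool_pos: [486.4, -122.2, 256.6]
tool_rot: [[0.904, -0.427, -0.0], [-0.427, -0.904, -0.0], [-0.0, 0.0, -1.0]]
ft_force: [0.1, -0.1, -1.1]
grip_width: 93.7
```

```bash
cat > chk2.py <<'E'
from fit import *
def dot(tag,roi):
    t=load(tag);x0,y0,x1,y1=roi; im=cv2.resize(np.ascontiguousarray(t['pixels'][y0:y1,x0:x1]),None,fx=8,fy=8,interpolation=cv2.INTER_CUBIC).astype(int)
    r,g,b=im[:,:,0],im[:,:,1],im[:,:,2]; m=((b>r+50)&(b>g+25)).astype(np.uint8)
    n,l,st,ce=cv2.connectedComponentsWithStats(m); return max([(int(st[i,4]),((ce[i]+.5)/8-.5+[x0,y0])) for i in range(1,n)],key=lambda v:v[0])[1]
def turn2(tag,c0,p):
    t=load(tag);im=t['pixels'].astype(float); x0,y0=int(c0[0])-14,int(c0[1])-12;k=6
    a=cv2.resize(np.ascontiguousarray(im[y0:y0+24,x0:x0+28]),None,fx=k,fy=k,interpolation=cv2.INTER_CUBIC)
    yel=a[:,:,0]-a[:,:,2]; br=a.mean(2); cen=(np.array(c0)-[x0,y0]+.5)*k-.5
    yy,xx=np.mgrid[:a.shape[0],:a.shape[1]]; dd=np.hypot(xx-cen[0],yy-cen[1]); face=np.median(br[(dd>3.4*k)&(dd<4*k)])
    m=((br>face*.86)&(yel>5)|(dd<3.6*k)).astype(np.uint8); m=cv2.morphologyEx(m,cv2.MORPH_OPEN,np.ones((5,5)))
    nn,l,st,_=cv2.connectedComponentsWithStats(m); m=(l==l[int(cen[1]),int(cen[0])]).astype(np.uint8); mu=cv2.moments(m,True); cx,cy=mu['m10']/mu['m00'],mu['m01']/mu['m00']
    def q(v):
        Q=np.array([[sx*12,sy*18,118] for sx,sy in((-1,-1),(-1,1),(1,1),(1,-1))])@Rz(v-.315).T; z=proj(t,sock(p,Q)); return z-z.mean(0)
    def cost(v):
        M=np.zeros_like(m); cv2.fillPoly(M,[np.round((q(v[2])*k*v[3]+[cx+v[0],cy+v[1]])*16).astype(int)],1,shift=4); return np.sum(M!=m)/m.sum()
    return min(((cost((dx,dy,tw,sc)),tw,sc) for tw in np.arange(-.16,.3,.01) for sc in(.88,.92,.96) for dx in(-3,-1,1,3) for dy in(-3,-1,1,3)))
E
python3 - <<'E'
from chk2 import *
from chk import turnfit
s=manip.get_state(); print(s['clock'],s['tool_pos'],s['ft_force'],s['grip_width'])
snap('top','top30');snap('scene','scene30')
C=(539,-408,.065)
for tg in('27','29','30'):
    d=dot('top'+tg,(490,198,506,213)); e=dot('scene'+tg,(455,203,468,216))
    f=lambda X:np.r_[proj(load('top'+tg),[X])[0]-d,proj(load('scene'+tg),[X])[0]-e]
    X=least_squares(f,[480,-410,180]).x
    print(tg,d.round(2),e.round(2),((Rz(.065)@S0).T@(X-[539,-408,80])).round(1),np.round(turn2('top'+tg,d,C),3))
print('A',np.round(turn2('top0',(222.3,198.2),(566.5,202.5,.047)),3))
turnfit('C','top30')
t=load('top30'); cv2.imwrite('pics/top30.png',t['pixels'][:,:,::-1])
a=[load('top'+g)['pixels'][y:y+24,x:x+24][:,:,::-1] for g,x,y in(('29',486,194),('30',486,194),('0',211,186))]
cv2.imwrite('pics/e30.png',cv2.resize(np.hstack(a),None,fx=11,fy=11,interpolation=cv2.INTER_LANCZOS4))
E
```

```text
51.1 [ 486.36742287 -122.16571311  256.61824822] [ 0.08238966 -0.0656106  -1.07834109] 93.71317954034895
27 [497.51 206.64] [461.61 207.07] [ -4.2  -0.8 117. ] [0.118 0.04  0.92 ]
29 [497.64 207.31] [462.02 207.38] [ -5.7  -1.1 117.3] [0.116 0.09  0.92 ]
30 [497.5  205.64] [461.31 206.55] [ -2.   -0.9 116.7] [ 0.34 -0.06  0.88]
A [0.117 0.01  0.92 ]
A (0, 1, 2, 3) [ 1.4337e+02  2.0000e-01 -6.0000e-01  2.0000e-02]
A (0,) [39.87  0.2  -0.8  -0.  ]
A (0, 1, 3) [ 1.064e+02  2.000e-01 -8.000e-01  2.000e-02]
B (0, 1, 2, 3) [ 1.4912e+02 -2.0000e-01 -6.0000e-01  4.0000e-02]
B (0,) [40.    0.2  -0.8   0.08]
B (0, 1, 3) [ 1.1849e+02 -0.0000e+00 -1.0000e+00  2.0000e-02]
C (0, 1, 2, 3) [ 1.1562e+02 -8.0000e-01 -1.2000e+00 -4.0000e-02]
C (0,) [32.99  0.6  -1.2  -0.12]
C (0, 1, 3) [78.15 -0.8  -1.2  -0.  ]
```

servo_tool(
  plan=[
    {"jaw":100,"dx":0,"dy":-48,"dz":0,"spin":0},
    {"jaw":100,"dx":0,"dy":-96,"dz":0,"spin":0},
    {"jaw":100,"dx":0,"dy":-144,"dz":0,"spin":0},
    {"jaw":100,"dx":0,"dy":-192,"dz":0,"spin":0},
    {"jaw":100,"dx":0,"dy":-240,"dz":0,"spin":0},
    {"jaw":100,"dx":0,"dy":-275,"dz":-10,"spin":0},
    {"jaw":90,"dx":0,"dy":-288,"dz":-45,"spin":0},
    {"jaw":75,"dx":0,"dy":-288.5,"dz":-75,"spin":0},
    {"jaw":65,"dx":0,"dy":-288.5,"dz":-90,"spin":0},
    {"jaw":55,"dx":0,"dy":-288.5,"dz":-96,"spin":0},
  ],
  force=35,
)

```text
clock: 52.2
tool_pos: [486.1, -409.7, 159.4]
tool_rot: [[0.905, -0.426, -0.002], [-0.426, -0.905, 0.001], [-0.002, -0.0, -1.0]]
ft_force: [0.4, -0.1, -0.1]
grip_width: 65.4
```

servo_tool(
  plan=[
    {"jaw":0,"dx":0,"dy":0,"dz":-2,"spin":0},
    {"jaw":0,"dx":0,"dy":0,"dz":-2,"spin":0},
    {"jaw":0,"dx":0,"dy":0,"dz":-2,"spin":0},
    {"jaw":0,"dx":0,"dy":0,"dz":-2,"spin":0},
    {"jaw":0,"dx":0,"dy":0,"dz":-2,"spin":0},
    {"jaw":0,"dx":0,"dy":0,"dz":-2,"spin":0},
    {"jaw":0,"dx":0,"dy":0,"dz":-2.5,"spin":0},
    {"jaw":0,"dx":0.3,"dy":0,"dz":-3,"spin":1.7},
    {"jaw":0,"dx":0.3,"dy":0,"dz":-3,"spin":3.5},
    {"jaw":0,"dx":0.3,"dy":0,"dz":-3,"spin":5.2},
  ],
  force=45,
)

```text
clock: 53.2
tool_pos: [486.7, -411.9, 159.4]
tool_rot: [[0.94, -0.342, 0.002], [-0.342, -0.94, -0.002], [0.002, 0.002, -1.0]]
ft_force: [-5.7, -3.0, 13.7]
grip_width: 39.6
```

servo_tool(
  plan=[
    {"jaw":0,"dx":0,"dy":0,"dz":0,"spin":0},
    {"jaw":100,"dx":0,"dy":0,"dz":0,"spin":0},
    {"jaw":100,"dx":0,"dy":0,"dz":0,"spin":0},
    {"jaw":100,"dx":0,"dy":0,"dz":0,"spin":0},
    {"jaw":100,"dx":0,"dy":0,"dz":2,"spin":0},
    {"jaw":100,"dx":0,"dy":0,"dz":20,"spin":0},
    {"jaw":100,"dx":0,"dy":0,"dz":60,"spin":0},
    {"jaw":100,"dx":0,"dy":0,"dz":100,"spin":0},
    {"jaw":100,"dx":0,"dy":40,"dz":100,"spin":0},
    {"jaw":100,"dx":0,"dy":85,"dz":100,"spin":0},
  ],
)

```text
clock: 54.2
tool_pos: [486.5, -325.9, 258.7]
tool_rot: [[0.938, -0.345, 0.002], [-0.345, -0.938, -0.001], [0.002, 0.001, -1.0]]
ft_force: [2.4, 1.1, -1.7]
grip_width: 93.6
```

servo_tool(
  plan=[
    {"jaw":100,"dx":0,"dy":40,"dz":0,"spin":0},
    {"jaw":100,"dx":0,"dy":85,"dz":0,"spin":0},
    {"jaw":100,"dx":0,"dy":130,"dz":0,"spin":0},
    {"jaw":100,"dx":0,"dy":170,"dz":0,"spin":0},
    {"jaw":100,"dx":0,"dy":200,"dz":0,"spin":0},
    {"jaw":100,"dx":0,"dy":205,"dz":0,"spin":0},
    {"jaw":100,"dx":0,"dy":205,"dz":0,"spin":0},
    {"jaw":100,"dx":0,"dy":205,"dz":0,"spin":0},
    {"jaw":100,"dx":0,"dy":205,"dz":0,"spin":0},
    {"jaw":100,"dx":0,"dy":205,"dz":0,"spin":0},
  ],
)

```text
clock: 55.2
tool_pos: [486.6, -121.4, 257.6]
tool_rot: [[0.939, -0.344, -0.0], [-0.344, -0.939, -0.0], [-0.0, 0.0, -1.0]]
ft_force: [0.1, -0.4, 0.8]
grip_width: 93.6
```

```bash
cat chk2.py | head -60; python3 - <<'E'
from chk2 import *
from chk import turnfit
snap('top','top31'); snap('scene','scene31')
a=dot('top31',(490,198,506,213)); b=dot('scene31',(455,203,468,216)); print(a,b)
try: print(turn2('C','top31'))
except Exception as e: print(e)
try: print(turnfit('C','top31'))
except Exception as e: print(e)
E
```

```text
from fit import *
def dot(tag,roi):
    t=load(tag);x0,y0,x1,y1=roi; im=cv2.resize(np.ascontiguousarray(t['pixels'][y0:y1,x0:x1]),None,fx=8,fy=8,interpolation=cv2.INTER_CUBIC).astype(int)
    r,g,b=im[:,:,0],im[:,:,1],im[:,:,2]; m=((b>r+50)&(b>g+25)).astype(np.uint8)
    n,l,st,ce=cv2.connectedComponentsWithStats(m); return max([(int(st[i,4]),((ce[i]+.5)/8-.5+[x0,y0])) for i in range(1,n)],key=lambda v:v[0])[1]
def turn2(tag,c0,p):
    t=load(tag);im=t['pixels'].astype(float); x0,y0=int(c0[0])-14,int(c0[1])-12;k=6
    a=cv2.resize(np.ascontiguousarray(im[y0:y0+24,x0:x0+28]),None,fx=k,fy=k,interpolation=cv2.INTER_CUBIC)
    yel=a[:,:,0]-a[:,:,2]; br=a.mean(2); cen=(np.array(c0)-[x0,y0]+.5)*k-.5
    yy,xx=np.mgrid[:a.shape[0],:a.shape[1]]; dd=np.hypot(xx-cen[0],yy-cen[1]); face=np.median(br[(dd>3.4*k)&(dd<4*k)])
    m=((br>face*.86)&(yel>5)|(dd<3.6*k)).astype(np.uint8); m=cv2.morphologyEx(m,cv2.MORPH_OPEN,np.ones((5,5)))
    nn,l,st,_=cv2.connectedComponentsWithStats(m); m=(l==l[int(cen[1]),int(cen[0])]).astype(np.uint8); mu=cv2.moments(m,True); cx,cy=mu['m10']/mu['m00'],mu['m01']/mu['
[... 346 characters left out ...]
,tw,sc)),tw,sc) for tw in np.arange(-.16,.3,.01) for sc in(.88,.92,.96) for dx in(-3,-1,1,3) for dy in(-3,-1,1,3)))
[497.40325342 206.33757339] [461.49860075 206.88910914]
turn2() missing 1 required positional argument: 'p'
A (0, 1, 2, 3) [ 1.4337e+02  2.0000e-01 -6.0000e-01  2.0000e-02]
A (0,) [39.87  0.2  -0.8  -0.  ]
A (0, 1, 3) [ 1.064e+02  2.000e-01 -8.000e-01  2.000e-02]
B (0, 1, 2, 3) [ 1.4912e+02 -2.0000e-01 -6.0000e-01  4.0000e-02]
B (0,) [40.    0.2  -0.8   0.08]
B (0, 1, 3) [ 1.1849e+02 -0.0000e+00 -1.0000e+00  2.0000e-02]
C (0, 1, 2, 3) [ 1.2501e+02 -6.0000e-01 -1.0000e+00  6.0000e-02]
C (0,) [38.06 -1.2  -1.2   0.06]
C (0, 1, 3) [ 8.932e+01 -6.000e-01 -1.200e+00  4.000e-02]
None
```

```bash
ls pics | tail -3; python3 - <<'E'
from chk2 import *
t=load('top31');cv2.imwrite('pics/top31c.png',cv2.cvtColor(np.ascontiguousarray(t['pixels']),cv2.COLOR_RGB2BGR))
print(turn2('top31',(497.4,206.3),(539,-408,.065)))
for tag in('top29','top30'):
  c=dot(tag,(490,198,506,213)); print(tag,c,turn2(tag,c,(539,-408,.065)))
print(dot('scene29',(455,203,468,216)),dot('scene30',(455,203,468,216)))
E
```

```text
top7.npz
top7.png
turn.png
(np.float64(0.11776732774483746), np.float64(-0.00999999999999987), 0.92)
top29 [497.64042208 207.30743506] (np.float64(0.11594202898550725), np.float64(0.09000000000000022), 0.92)
top30 [497.49673323 205.63775888] (np.float64(0.3397413491786089), np.float64(-0.059999999999999915), 0.88)
[462.01821043 207.38017086] [461.30960983 206.55419075]
```

View pics/top31c.png

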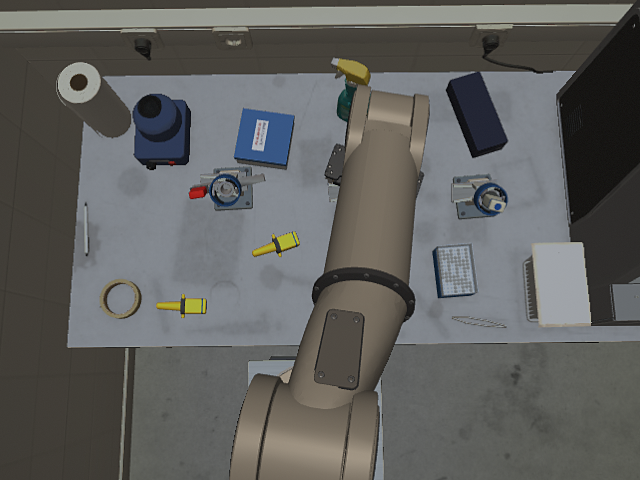

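The top view shows the blue head seated at (497,206), with the drift through station A, handle at (197,192) and tip to the right. Nothing touches the gripper. The turn estimates are between −0.01 and about +0.03 rad, so I'm handing in.

```bash
python3 -c "
from cell import manip
s=manip.get_state();print(s['clock'],s['ft_force'],s['grip_width'],max(map(abs,s['joint_vel'])))
print(manip.hand_in())"
```

```text
55.3 [-0.07806332  0.38400916  0.18082833] 93.9953729229428 0.19498325606308642
the job is handed in; nothing more can be done
None
```

I handed the job in at 55.3 s of 64 s. The drift is through station A's slot, and the blue-banded head is seated in the once empty socket. I drove the drift in from the left until the wedge alone had lifted the head about 16 mm, and left it there. Then I took the head out, pushed and twisted it home, and let go.

**Last checks:**
- **Height:** the head's foot is at the level of a home head, within about 1 mm. I measured this before the last small turn and did not repeat it.
- **Turn:** one method gives −0.01 rad and the other +0.04 to +0.06 rad, where it reads 0 to +0.08 rad on heads that are home. The limit is 0.1 rad, so the turn should be within it, but the methods differ by about 0.05 rad.
- **Tilt:** the head's top may lean by roughly 0.015 rad against a limit of 0.045 rad. This is a rough figure from where the dot on top sits in the picture.
- **Drift:** the tip is about 86 mm past the axis. It sits about 12 mm off the slot's middle line and 6.5° askew, within limits but without much room.
- **Robot:** the gripper is open and clear, with outside force close to zero.

**What went less cleanly:**
- The head has about ±0.1 rad of play in turn, and I had to regrip it more than once to centre it.
- The fingers touched the rim of the empty station's cup with about 30 N.
- Seating the head took up to about 55 N along its axis.
- The drift's handle bumped the orange-banded station's tongue once at about 35 N. The arm hid that head in the last picture, so I did not recheck its place at the end.

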